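# Clear the swivel reagent stand: full bottle to the tray, empty one to the carton

### The arm

A 6-joint arm with a two-finger parallel gripper is mounted at the origin on a cart in front of the work surface, level with it; the furniture and walls round the work are solid. World frame = base frame: x ahead of the robot, y to its left, z up, the work surface at z = 0. Lengths are in m, angles in rad, forces in N, time in s.
With the tool pointing down it reaches from about 0.3 to 0.85 m from the base axis. Payload 5.4 kg.
Tool frame: the origin (TCP) lies midway between the tips of the shut fingers; the grasp point (between the pads) lies 19 mm behind it; y points along the fingers, x is the direction in which the jaws open and shut, and the axes are right-handed (so a half turn about y gives the same grasp; the last joint's range is limited). The gripper opens to 85 mm and grips with 20 to 120 N. Pads are 22 mm wide; open, the fingers measure 114 mm over their backs; the gripper's body (76 mm by 85 mm) begins 54 mm behind the grasp point. The pads swing forward as they close: fully open they stand 13 mm farther back than shut.
Start: joints at [0.978, 0.158, 1.597, -0, 1.386, -0.21], TCP at [0.215, 0.533, 0.201] pointing down, gripper open.
Joint ranges: [-2.91, 2.91], [-0.94, 2.29], [0.18, 2.7], [-1.29, 4.43], [0.17, 2.64], [-3, 3]. Speed limits (rad/s): [2.57, 2.57, 3.14, 3.14, 3.14, 3.14].

### API

Orientations are given as a rotation vector (axis times angle).
In Python, from station import observe, eyes, ctrl gives the robot as it stands. The module is installed in compiled form; this text tells all that it offers.
- The arm moves only by the tool carry_out, never from a script. Its argument "targets" is a list of rows, each an object of numbers: "ax", "ay", "az": the turn, a rotation vector about the tool's x, y, z in rad; "x", "y", "z": the shift along the tool's x, y, z in mm; "fingers": the finger opening in mm, from 0 to 85.4. A call has 1 to 20 rows; each row shifts and turns the commanded pose from where the row before left it, along the tool's axes as they then stand; what a row does not reach is not made up. A row lasts 1/12 s, in which the tool goes at most 41.7 mm and 7.16 degrees, less where a joint would pass 70% of its speed; a pose out of reach is approached as far as the arm can. A call is refused whole if a number of a shift passes 41.7 or a number of a turn 0.125, either way. A call with a gripper value outside its range is refused whole. The fingers move at their own pace and stop on an object; "grip_force" is the grip in N (left out, the last holds). Time passes only in rows, so rows that do not move let the fingers close. It gives the time, the measured TCP pose, the force and the opening at its end, in the units of the state.
- observe(): the state, without advancing time (a new reading comes with each control period).
- eyes.grab_frame(name): name is "side" or "top" or "wrist"; returns (picture, depth): 480x640x3 uint8, red, green, blue; 480x640 float32, m along the optical axis (not along the pixel's ray), 0 where there is no reading.
- eyes.camera_info(name): a dict with "vertical_fov" (degrees; the focal length in pixels is half the picture's height over the tangent of half this angle, whatever the lens; pixels are square), "cx", "cy" (the principal point, pixels), "world_to_cam" (4x4, takes a point from world to camera coordinates); the wrist camera has in their place "tool_from_camera" (4x4, takes a point from camera to tool coordinates, whose origin is the TCP and whose axes are the tool frame's). Camera axes: x right, y down, z forward; pixel columns grow to the right and rows downward; lengths in m; the calibration is good to about 2 mm. The wrist camera is an equidistant fisheye: a pixel r from the principal point sees the ray r / f radians off the axis. A picture is of the moment at which its call begins: read the wrist's pose just before it. camera_info takes no time and is no camera call.
- ctrl.close_job(): hands the job in, once; it reports no verdict.
The state is a dict: "time": time; "joint_positions": joint angles; "dq": joint speeds; "tau": joint torques, N m; "position": TCP position; "orientation": TCP orientation; "wrist_force": force on the tool from outside, world axes, zero at the start; "torque": the same for the moment, N m; "width": finger opening in m.
Only numpy, scipy, OpenCV 4.12 (cv2) and the standard library are available. Lean on these libraries where they do the work, as an engineer would, in place of code of your own. Each camera call takes 0.05 s, during which the arm holds its last target.

### The job

Two identical opaque white reagent bottles lean in the slanted wells of the swivel stand; one is still full, the other is empty, and only their weight tells which. Turn the stand to face you as needed, lift out both bottles, stand the full one upright in the low steel tray and put the empty one in the cardboard carton. Leave the other three bottles standing on the stand as they are.

Things in the scene. Friction and masses are not known exactly. Their poses are not given: they have to be found in the camera images.
- turntable: Turning top of the swivel stand: grey disc 300 mm across, upper face at z = 30 mm, with a white well block on it; turns very freely about the vertical (light bearing, coasts when pushed, no stops or spring); the foot below is fixed. Origin on the turning axis at worktop level; own z up, own -x is the stand's front. Two small bottles stand behind the block.
- peg (a point): Turning handle of the stand: upright round steel post 16 mm in diameter at the front edge of the disc, 125 mm in front of the turning axis (own -x), its top 137 mm above the worktop. This point lies on its axis 112 mm above the worktop; a gripper whose body stands 65 mm above it clears the bottles. Gripped or pushed sideways, it takes the disc round.
- bottle_a: One of two opaque white screw-cap bottles, each in an outer well at the start (which is in which varies). Round body 44 mm in diameter up to 88 mm from the foot, then a shoulder and a grey cap 33 mm in diameter; 125 mm tall in all. Origin at the foot's centre, own z towards the cap. A full bottle weighs 170 to 230 g, an empty one 32 to 48 g; they look the same.
- bottle_b: The other of the two bottles, same shape, size and looks as bottle_a; one of them is full and the other empty. Origin at the centre of the foot, own z towards the cap.
- bottle_a_middle (a point): Middle of bottle_a, on its axis 62.5 mm from the foot.
- bottle_b_middle (a point): Middle of bottle_b, on its axis 62.5 mm from the foot.
- dropper: Brown glass dropper bottle with a rubber bulb, 33 mm in diameter, 102 mm tall, thinner than the white bottles, loose in the middle well; it stays there. Origin at the centre of its foot, own z towards the bulb.
- middle_well (a point): Floor centre of the middle of three round wells (own y of the disc = -95, 0, 95 mm; x 10, z 54). All lean 27 deg from vertical, mouths to the front (-x), 40 mm deep along the slant; outer ones 46.7 mm wide, this one 36. Block: 260 mm long (own y), 70 deep, its slanted top from x -39, z 74 (front edge) to x 23, z 105 (rear edge).
- steel_tray: Low steel tray, fixed, 150 mm along its own x by 170 mm along its own y, rim 18 mm high, wall 4 mm; inner floor 4 mm above the worktop. Origin at the centre of its underside. It stands on the left or the right of the bench, the carton on the other side.
- carton: Open cardboard carton without lid, fixed, 150 mm along its own x by 180 mm along its own y, walls 75 mm high and 4 mm thick, inner floor 4 mm above the worktop; short flaps folded down outside add 6 mm all round. Origin at the centre of its underside.
- buffer: Small white dropper bottle, 30 mm in diameter, 78 mm tall, standing in a shallow white holder (48 mm square, rising 20 mm from the disc) behind the well block, at own x 85, y 72 mm of the disc; it stays there. Origin at the centre of its foot, own z up.
- stain: Brown dropper bottle, 34 mm in diameter, 85 mm tall, standing in a shallow white holder (48 mm square, rising 20 mm from the disc) behind the well block, at own x 85, y -72 mm of the disc; it stays there. Origin at the centre of its foot, own z up.
Things that resemble listed ones, but are neither listed nor needed, are in the scene too. Of the things that look like the steel_tray, the larger one is meant.

How it is judged:
By the outcome, as a careful person would: the job done as asked, in the order asked, and still so for the second after the job is handed in, with the robot touching nothing.
It also fails if it takes over 72 s, if anything falls off the work surface, if the arm or the gripper's body presses on something with over 40 N, if the wrist force passes 120 N, or if a joint passes its speed limit or range.

## Working session

There is one attempt and no reset: what is moved stays moved. The work goes in short steps, Python scripts to look and compute and a tool call to move; the robot and the scene stay as the last step left them, time stands still between calls to the robot, and variables do not carry over. Pictures are saved under pics/ and viewed, and the job is handed in when it is done.

Besides the shell and the picture viewer there is one more tool, called as name([rows], argument=value, ...), one row to a line, values as JSON. carry_out: Moves the arm, as the interface text tells. Its arguments: {"type":"object","properties":{"targets":{"type":"array","items":{"type":"object","properties":{"ax":{"type":"number"},"ay":{"type":"number"},"az":{"type":"number"},"x":{"type":"number"},"y":{"type":"number"},"z":{"type":"number"},"fingers":{"type":"number"}}}},"grip_force":{"type":"number"}},"required":["targets"]}

```bash
mkdir -p pics; ls
python3 - <<'E'
from station import observe, eyes, ctrl
import cv2,numpy as np
s=observe();print({k:np.round(v,3) for k,v in s.items()})
for n in ["top","side"]:
    p,d=eyes.grab_frame(n); cv2.imwrite(f"pics/{n}0.png",p[:,:,::-1]); np.save(f"pics/{n}0.npy",d)
    print(n,eyes.camera_info(n))
print(eyes.camera_info("wrist"))
E
```

```text
pics
{'time': np.float64(0.0), 'joint_positions': array([ 0.978,  0.159,  1.598, -0.   ,  1.386, -0.21 ]), 'dq': array([-0.002, -0.   ,  0.001, -0.001,  0.002, -0.   ]), 'tau': array([ 2.0000e-03, -3.9600e+01, -3.3144e+01,  0.0000e+00,  8.0000e-03,
       -0.0000e+00]), 'position': array([0.214, 0.533, 0.2  ]), 'orientation': array([-1.367, -0.921,  0.924]), 'wrist_force': array([-0.211,  0.515,  0.857]), 'torque': array([-0.051,  0.006, -0.015]), 'width': np.float64(0.085)}
top {'vertical_fov': 45.31318520927026, 'cx': 318.98397055983816, 'cy': 242.09246717517163, 'world_to_cam': array([[-2.90843898e-02, -9.99576808e-01, -5.50342421e-04,
        -9.85333712e-02],
       [-9.81781176e-01,  2.86700155e-02, -1.87839701e-01,
         5.16309716e-01],
       [ 1.87775987e-01, -4.92288726e-03, -9.82199544e-01,
         1.48931367e+00],
       [ 0.00000000e+00,  0.00000000e+00,  0.00000000e+00,
         1.00000000e+00]])}
side {'vertical_fov': 44.31903617622275, 'cx': 324.815424173413, 'cy': 230.38465206223213, 'world_to_cam': array([[-0.85581345, -0.51686703, -0.02077999,  0.41493458],
       [-0.30594069,  0.53814247, -0.78536805,  0.29864818],
       [ 0.41711345, -0.6657711 , -0.61868022,  1.44976372],
       [ 0.        ,  0.        ,  0.        ,  1.        ]])}
{'vertical_fov': 65.70646984690485, 'cx': 322.24036859075875, 'cy': 242.16320209905902, 'tool_from_camera': array([[ 9.99999328e-01, -1.10751064e-03, -3.43038276e-04,
         5.39626336e-04],
       [-3.29870425e-05, -3.22928264e-01,  9.46423444e-01,
        -1.72118019e-01],
       [-1.15895078e-03, -9.46422796e-01, -3.22928084e-01,
         8.20981088e-02],
       [ 0.00000000e+00,  0.00000000e+00,  0.00000000e+00,
         1.00000000e+00]])}
```

View pics/top0.png

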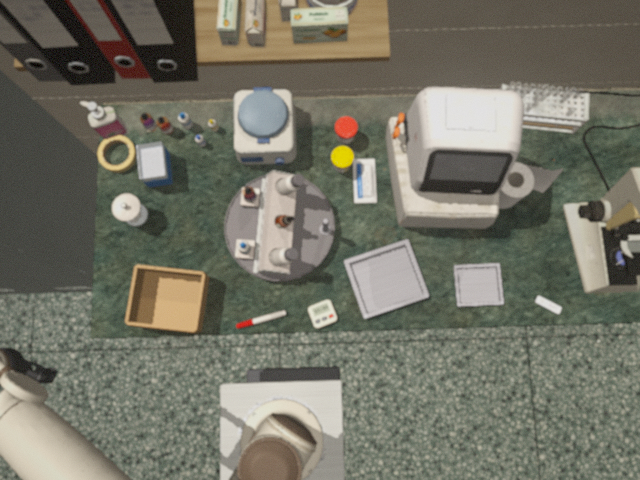

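View pics/side0.png

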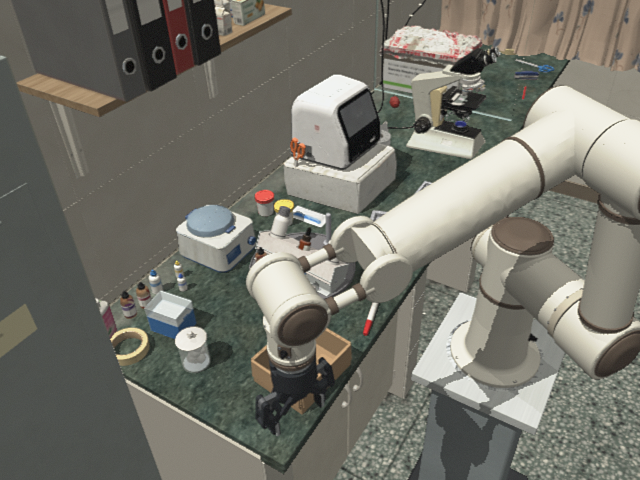

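```bash
cat > h.py <<'E'
import numpy as np,cv2
from station import observe, eyes, ctrl
from scipy.spatial.transform import Rotation as R
def K(n):
    i=eyes.camera_info(n); f=240/np.tan(np.radians(i["vertical_fov"]/2)); return f,i["cx"],i["cy"],i.get("world_to_cam")
def unproj(n,u,v,d):
    f,cx,cy,T=K(n); p=np.array([(u-cx)/f*d,(v-cy)/f*d,d]); return T[:3,:3].T@(p-T[:3,3])
def onplane(n,u,v,z):
    f,cx,cy,T=K(n); r=T[:3,:3].T@np.array([(u-cx)/f,(v-cy)/f,1]); o=-T[:3,:3].T@T[:3,3]; return o+r*(z-o[2])/r[2]
def proj(n,P):
    f,cx,cy,T=K(n); c=T[:3,:3]@np.asarray(P)+T[:3,3]; return np.array([cx+f*c[0]/c[2],cy+f*c[1]/c[2]])
def shot(n,name,crop=None,s=1):
    p,d=eyes.grab_frame(n); np.save(f"pics/{name}.npy",d); cv2.imwrite(f"pics/{name}_raw.png",p[:,:,::-1])
    q=p[:,:,::-1]
    if crop: u0,v0,u1,v1=crop; q=q[v0:v1,u0:u1]
    if s!=1:q=cv2.resize(q,None,fx=s,fy=s,interpolation=cv2.INTER_CUBIC)
    cv2.imwrite(f"pics/{name}.png",q); return p,d
E
python3 - <<'E'
from h import *
p=cv2.imread("pics/top0.png");d=np.load("pics/top0.npy")
cv2.imwrite("pics/c1.png",cv2.resize(p[160:300,210:350],None,fx=4,fy=4,interpolation=cv2.INTER_CUBIC))
cv2.imwrite("pics/c2.png",cv2.resize(p[220:340,100:440],None,fx=2.3,fy=2.3,interpolation=cv2.INTER_CUBIC))
for nm,(u,v) in dict(disc=(320,255),discl=(232,225),machine=(470,110),box=(440,210),boxl=(392,170),tray=(387,279),carton=(167,290),bottleU=(285,182),bottleL=(282,258),bal=(263,115)).items():
    print(nm,np.round(unproj("top",u,v,d[v,u]),3))
E
```

```text
disc [ 0.481 -0.115  0.031]
discl [0.571 0.122 0.031]
machine [ 0.747 -0.459  0.349]
box [ 0.572 -0.425  0.13 ]
boxl [ 0.699 -0.315  0.077]
tray [ 0.414 -0.296  0.004]
carton [0.402 0.303 0.002]
bottleU [ 0.655 -0.031  0.141]
bottleL [ 0.458 -0.02   0.141]
bal [0.844 0.025 0.129]
```

View pics/c1.png

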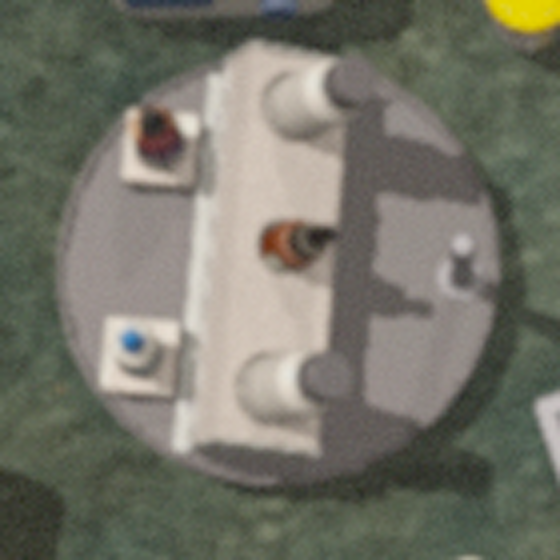

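View pics/c2.png

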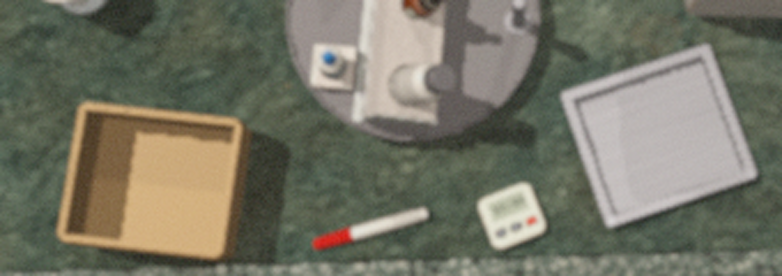

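Run:
```python
from h import *
from scipy.optimize import least_squares
d=np.load("pics/top0.npy")
f,cx,cy,T=K("top")
v,u=np.mgrid[0:480,0:640]
P=(np.stack([(u-cx)/f*d,(v-cy)/f*d,d],-1)-T[:3,3])@T[:3,:3]
m=(abs(P[...,2]-.03)<.006)&(P[...,0]>.3)&(P[...,0]<.8)&(abs(P[...,1])<.25)
n,l,st,c=cv2.connectedComponentsWithStats(m.astype(np.uint8)); 
mask=((u>215)&(u<345)&(v>165)&(v<290)&m)
cnt,_=cv2.findContours(mask.astype(np.uint8),0,1)
pts=cv2.convexHull(np.vstack(cnt))[:,0]
(ex,ey),ax,an=cv2.fitEllipse(pts); print("ellipse",ex,ey,ax,an)
print("ctr",onplane("top",ex,ey,.03))
h=np.array([onplane("top",a,b,.03)[:2] for a,b in pts])
r=least_squares(lambda q:np.hypot(h[:,0]-q[0],h[:,1]-q[1])-.15,[.55,0],loss='soft_l1',f_scale=.002);print(r.x,np.abs(r.fun).max())
c=r.x
pg=onplane("top",325.5,220.7,.137);print("peg",pg,np.hypot(*(pg[:2]-c)), np.degrees(np.arctan2(*(c-pg[:2])[::-1])))
a=onplane("top",297.5,180.7,.165);b=onplane("top",291.5,254,.165);print(a,b,np.linalg.norm(a-b),np.degrees(np.arctan2(*(b-a)[:2][::-1])))
ym=(a-b)[:2];print('yaw from caps',np.degrees(np.arctan2(*(b-a)[:2][::-1]))-90)
# tray, carton
m2=(P[...,2]>.012)&(P[...,2]<.024)&(u>340)&(u<432)&(v>236)&(v<322)
m3=(P[...,2]>.062)&(P[...,2]<.088)&(u>115)&(u<220)&(v>255)&(v<340)
for mm,z in((m2,.018),(m3,.075)):
    w=P[mm][:,:2].astype(np.float32); r=cv2.minAreaRect(w); print(r)
m4=(P[...,2]>.1)&(u>350)&(u<560)&(v>100)&(v<240)
print("machine",P[m4].min(0),P[m4].max(0)); mb=(P[...,2]>.06)&(u>350)&(u<560)&(v>100)&(v<240); print(P[mb].min(0),P[mb].max(0))
```

```text
ellipse 298.11114501953125 221.95985412597656 (115.73616790771484, 152.8880157470703) 74.89575958251953
ctr [ 0.57436977 -0.05835713  0.03      ]
[ 0.56418372 -0.00565962] 0.08955289245941592
peg [ 0.55113495 -0.13122728  0.137     ] 0.126243838113207 84.06721597327594
[ 0.65013121 -0.06339247  0.165     ] [ 0.46318564 -0.04450203  0.165     ] 0.18789756249818368 174.22997266238576
yaw from caps 84.22997266238576
((0.41255640983581543, -0.28996574878692627), (0.1961292028427124, 0.23903700709342957), 7.265880107879639)
((0.37287724018096924, 0.28938114643096924), (0.1912050098180771, 0.1564423143863678), 82.0829086303711)
machine [ 0.22438003 -0.77240353  0.10002   ] [ 0.87428052 -0.10596256  1.55973244]
[ 0.22438003 -0.7911472   0.06002385] [ 0.89208294 -0.10596256  1.55973244]
```

Run:
```python
from h import *
s=observe();M=R.from_rotvec(s["orientation"]).as_matrix();print(np.round(M,3))
for a,b in [(345.7,261.3),(407.8,240.9),(429.1,296.1),(366.1,317.8)]: print(np.round(onplane("top",a,b,.018),3))
for a,b in [(85,105),(243,125),(235,258),(62,240)]: print(np.round(onplane("top",a/2.3+100,b/2.3+220,.075),3))
```

```text
[[ 0.374 -0.001 -0.928]
 [ 0.928 -0.001  0.374]
 [-0.002 -1.     0.   ]]
[ 0.464 -0.185  0.018]
[ 0.515 -0.356  0.018]
[ 0.363 -0.405  0.018]
[ 0.31  -0.233  0.018]
[0.46  0.363 0.075]
[0.431 0.184 0.075]
[0.283 0.191 0.075]
[0.308 0.384 0.075]
```

```bash
cat >> h.py <<'E'
C=np.array([.5635,-.0065]); YAW=np.radians(84.1); T27=np.radians(27)
def own2w(p,yaw=None,c=None):
    yaw=YAW if yaw is None else yaw; c=C if c is None else c
    q=R.from_euler('z',yaw).as_matrix()@np.asarray(p,float); return q+np.array([c[0],c[1],0])
def axis_w(yaw=None):
    yaw=YAW if yaw is None else yaw
    return R.from_euler('z',yaw).as_matrix()@np.array([-np.sin(T27),0,np.cos(T27)])
def Mgrasp(yaw=None):
    yaw=YAW if yaw is None else yaw
    c,s=np.cos(T27),np.sin(T27)
    return R.from_euler('z',yaw).as_matrix()@np.array([[c,s,0],[0,0,1],[s,-c,0]])
def Mdown(az):  # tool x at azimuth az, pointing down
    c,s=np.cos(az),np.sin(az); x=np.array([c,s,0]);y=np.array([0,0,-1.]); return np.stack([x,y,np.cross(x,y)],1)
def plan(P=None,M=None):
    s=observe(); M0=R.from_rotvec(s["orientation"]).as_matrix(); p=s["position"]
    print("t",round(float(s["time"]),2),"pos",np.round(p,4),"w",round(float(s["width"]),4),"F",np.round(s["wrist_force"],2),"q",np.round(s["joint_positions"],2))
    if P is not None: print("shift now-axes mm",np.round(M0.T@(np.asarray(P)-p)*1000,1))
    if M is not None:
        print("turn",np.round(R.from_matrix(M0.T@M).as_rotvec(),4))
        if P is not None: print("shift after-turn axes",np.round(M.T@(np.asarray(P)-p)*1000,1))
E
python3 - <<'E'
from h import *
for y in(.095,-.095):
    f=own2w([.010,y,.054]); print("foot",f,"cap",f+.125*axis_w())
f=own2w([.010,.095,.054])
pre=f+.15*axis_w();print(pre)
plan(pre,Mgrasp())
E
```

```text
foot [0.47003116 0.01321232 0.054     ] cap [ 0.4641978  -0.04323588  0.16537582]
foot [ 0.65902469 -0.00631826  0.054     ] cap [ 0.65319134 -0.06276647  0.16537582]
[ 0.46303113 -0.05452553  0.18765098]
t 0.1 pos [0.2145 0.5329 0.2006] w 0.0855 F [-0.21  0.36 -0.05] q [ 0.98  0.16  1.6   0.    1.39 -0.21]
shift now-axes mm [-452.    13.5 -450. ]
turn [ 0.0653 -0.2748 -0.4698]
shift after-turn axes [-503.7 -242.1 -307.6]
```

carry_out([
  {"y": -35},
  {"y": -35},
  {"x": -28,"z": -28},
  {"x": -28,"z": -28},
  {"x": -28,"z": -28},
  {"x": -28,"z": -28},
  {"x": -28,"z": -28},
  {"x": -28,"z": -28},
  {"x": -28,"z": -28},
  {"x": -28,"z": -28},
  {"x": -28,"z": -28},
  {"x": -28,"z": -28},
  {"x": -28,"z": -28},
  {"x": -28,"z": -28},
  {"x": -28,"z": -28},
  {"x": -28,"z": -28},
], grip_force=30)

```text
invalid input
```

carry_out([
  {"ax": 0.013,"ay": -0.055,"az": -0.094},
  {"ax": 0.013,"ay": -0.055,"az": -0.094},
  {"ax": 0.013,"ay": -0.055,"az": -0.094},
  {"ax": 0.013,"ay": -0.055,"az": -0.094},
  {"ax": 0.013,"ay": -0.055,"az": -0.094},
])

```text
invalid input
```

Run:
```python
from h import *
f=own2w([.010,.095,.054])
plan(f+.17*axis_w(),Mgrasp())
shot("wrist","w1"); shot("top","t1")
```

```text
t 0.1 pos [0.2145 0.5329 0.2006] w 0.0855 F [-0.21  0.36 -0.05] q [ 0.98  0.16  1.6   0.    1.39 -0.21]
shift now-axes mm [-460.8   -4.3 -452.5]
turn [ 0.0653 -0.2748 -0.4698]
shift after-turn axes [-503.7 -262.1 -307.6]
```

View pics/w1.png

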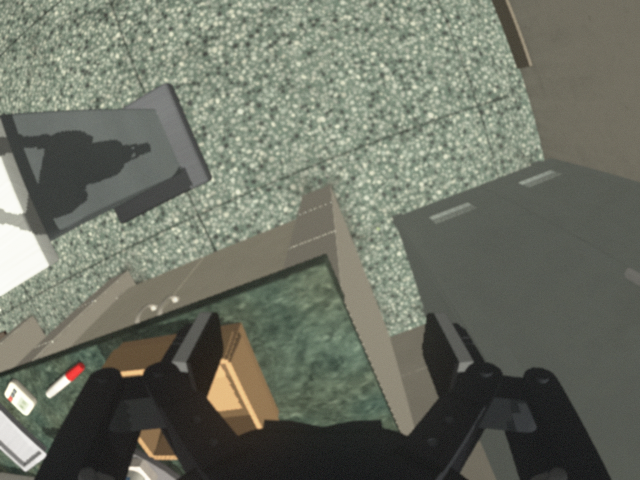

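View pics/t1.png

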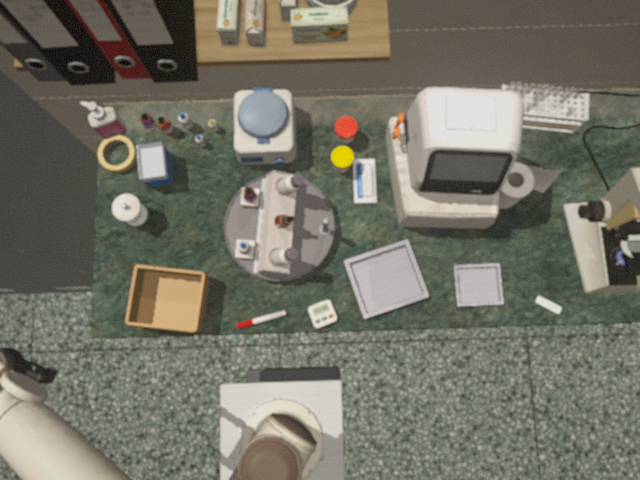

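carry_out([
  {"x": 0,"y": -35,"z": 0,"ax": 0,"ay": 0,"az": 0,"fingers": 85},
  {"x": 0,"y": -35,"z": 0,"ax": 0,"ay": 0,"az": 0,"fingers": 85},
], grip_force=30)

```text
time: 0.37
position: [0.2136, 0.5316, 0.2692]
orientation: [-1.369, -0.918, 0.929]
wrist_force: [0.4, 1.3, 0.9]
width: 0.0847
```

carry_out([
  {"x": -28,"y": 0,"z": -28,"ax": 0,"ay": 0,"az": 0,"fingers": 85},
  {"x": -28,"y": 0,"z": -28,"ax": 0,"ay": 0,"az": 0,"fingers": 85},
  {"x": -28,"y": 0,"z": -28,"ax": 0,"ay": 0,"az": 0,"fingers": 85},
  {"x": -28,"y": 0,"z": -28,"ax": 0,"ay": 0,"az": 0,"fingers": 85},
  {"x": -28,"y": 0,"z": -28,"ax": 0,"ay": 0,"az": 0,"fingers": 85},
  {"x": -28,"y": 0,"z": -28,"ax": 0,"ay": 0,"az": 0,"fingers": 85},
  {"x": -28,"y": 0,"z": -28,"ax": 0,"ay": 0,"az": 0,"fingers": 85},
  {"x": -28,"y": 0,"z": -28,"ax": 0,"ay": 0,"az": 0,"fingers": 85},
  {"x": -28,"y": 0,"z": -28,"ax": 0,"ay": 0,"az": 0,"fingers": 85},
  {"x": -28,"y": 0,"z": -28,"ax": 0,"ay": 0,"az": 0,"fingers": 85},
  {"x": -28,"y": 0,"z": -28,"ax": 0,"ay": 0,"az": 0,"fingers": 85},
  {"x": -28,"y": 0,"z": -28,"ax": 0,"ay": 0,"az": 0,"fingers": 85},
  {"x": -28,"y": 0,"z": -28,"ax": 0,"ay": 0,"az": 0,"fingers": 85},
  {"x": -28,"y": 0,"z": -28,"ax": 0,"ay": 0,"az": 0,"fingers": 85},
])

```text
time: 1.53
position: [0.4323, 0.0213, 0.2716]
orientation: [-1.367, -0.923, 0.922]
wrist_force: [0.5, 0.4, -0.8]
width: 0.0849
```

carry_out([
  {"x": 0,"y": 0,"z": 0,"ax": 0.013,"ay": -0.055,"az": -0.094,"fingers": 85},
  {"x": 0,"y": 0,"z": 0,"ax": 0.013,"ay": -0.055,"az": -0.094,"fingers": 85},
  {"x": 0,"y": 0,"z": 0,"ax": 0.013,"ay": -0.055,"az": -0.094,"fingers": 85},
  {"x": 0,"y": 0,"z": 0,"ax": 0.013,"ay": -0.055,"az": -0.094,"fingers": 85},
  {"x": 0,"y": 0,"z": 0,"ax": 0.013,"ay": -0.055,"az": -0.094,"fingers": 85},
])

```text
time: 1.95
position: [0.4322, 0.0229, 0.2723]
orientation: [-0.917, -1.347, 0.773]
wrist_force: [-0.3, -0.7, 0.3]
width: 0.0849
```

Run:
```python
from h import *
f=own2w([.010,.095,.054])
plan(f+.17*axis_w(),Mgrasp())
shot("wrist","w2"); shot("side","s2")
```

```text
t 1.95 pos [0.4322 0.0229 0.2723] w 0.0849 F [-0.31 -0.74  0.29] q [-0.58 -0.24  1.92  0.42  1.68 -2.05]
shift now-axes mm [-104.5   21.4  -38.1]
turn [0.0034 0.0038 0.0055]
shift after-turn axes [-104.2   21.9  -38.6]
```

View pics/w2.png

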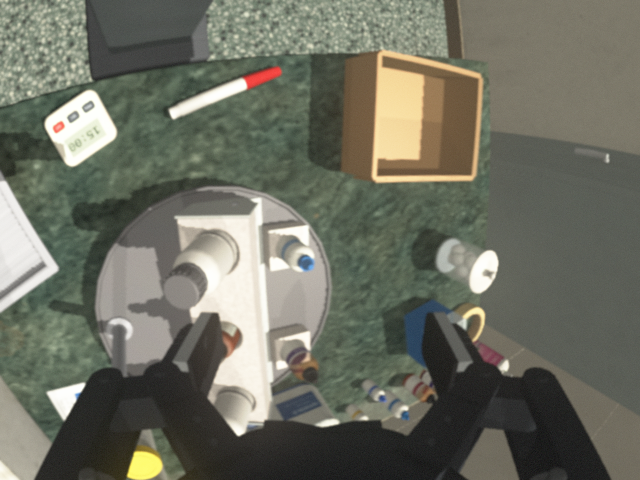

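View pics/s2.png

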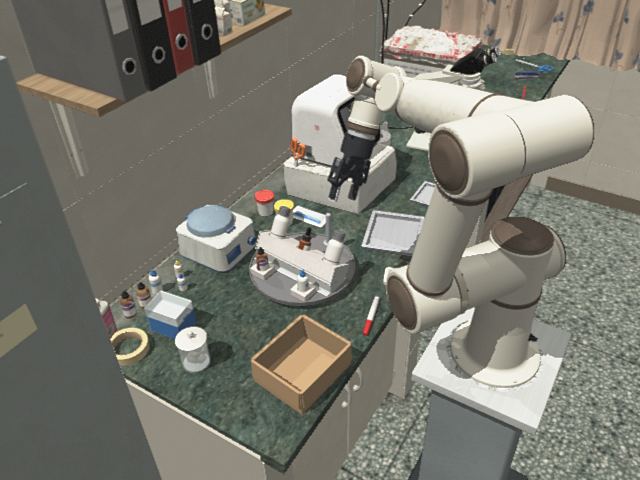

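```bash
cat >> h.py <<'E'
def wpose():
    s=observe(); return R.from_rotvec(s["orientation"]).as_matrix(),s["position"]
def wray(u,v,M,p):
    i=eyes.camera_info("wrist"); f=240/np.tan(np.radians(i["vertical_fov"]/2)); du,dv=u-i["cx"],v-i["cy"]; r=np.hypot(du,dv); th=r/f
    c=np.array([np.sin(th)*du/r,np.sin(th)*dv/r,np.cos(th)]); T=i["tool_from_camera"]
    return M@T[:3,3]+p, M@(T[:3,:3]@c)
def wplane(u,v,z,M,p):
    o,r=wray(u,v,M,p); return o+r*(z-o[2])/r[2]
E
python3 - <<'E'
from h import *
M,p=wpose()
print("cap",wplane(184,292,.165,M,p),"peg",wplane(121,328,.137,M,p))
s=cv2.imread("pics/s2_raw.png"); cv2.imwrite("pics/s2c.png",cv2.resize(s[180:310,220:370],None,fx=5,fy=5,interpolation=cv2.INTER_CUBIC))
w=cv2.imread("pics/w2_raw.png"); cv2.imwrite("pics/w2c.png",cv2.resize(w[180:350,80:280],None,fx=4,fy=3.5*4/3.5,interpolation=cv2.INTER_CUBIC)[:600])
for P in (own2w([.010,.095,.054])+.125*axis_w(),own2w([.010,-.095,.054])+.125*axis_w(),own2w([-.125,0,.137])): print(proj("side",P),(proj("side",P)-[220,180])*5)
E
```

```text
cap [ 0.46243915 -0.04453075  0.165     ] peg [ 0.49146005 -0.10597812  0.137     ]
[338.54625139 231.69218587] [592.73125697 258.46092933]
[284.00774795 207.38743561] [320.03873973 136.93717803]
[327.77941342 213.6276847 ] [538.89706711 168.13842352]
```

View pics/s2c.png

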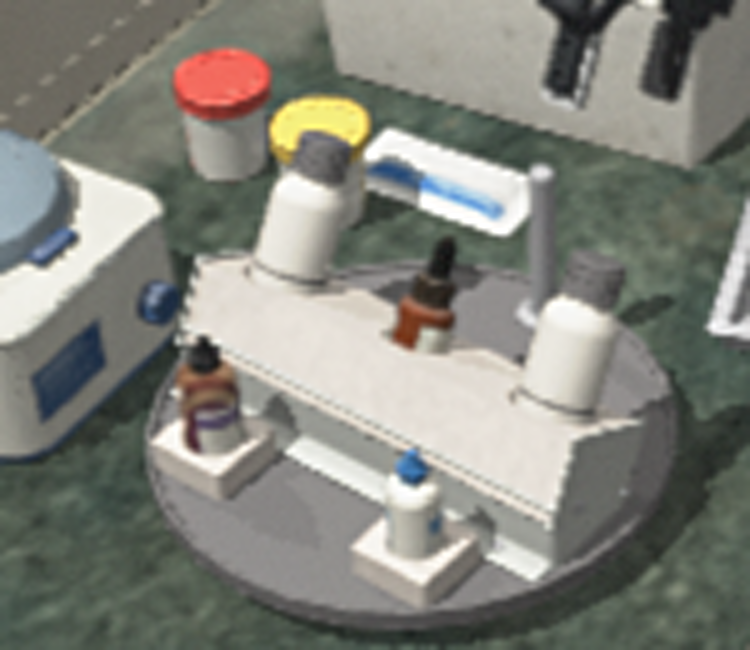

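View pics/w2c.png

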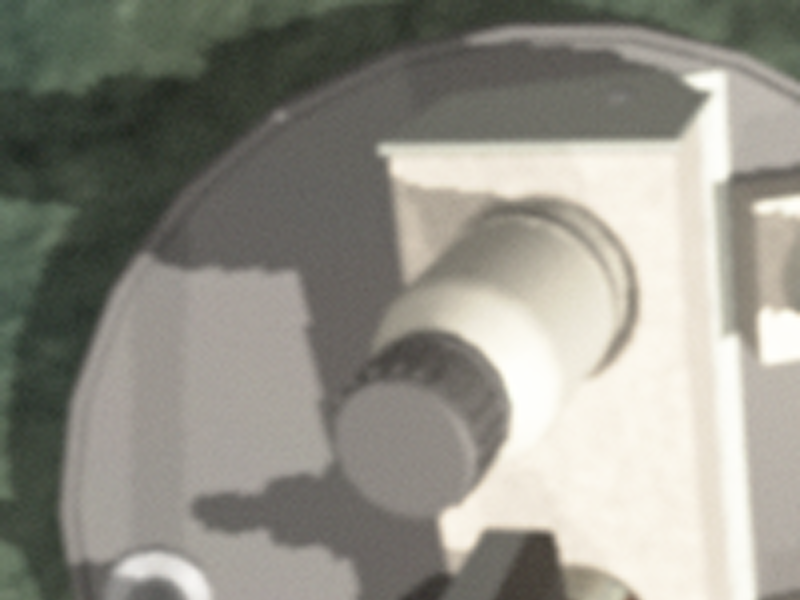

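carry_out([
  {"x": -35,"y": 0,"z": -13,"ax": 0.003,"ay": 0.004,"az": 0.005,"fingers": 85},
  {"x": -35,"y": 7,"z": -13,"ax": 0,"ay": 0,"az": 0,"fingers": 85},
  {"x": -34,"y": 14,"z": -12,"ax": 0,"ay": 0,"az": 0,"fingers": 85},
  {"x": 0,"y": 0,"z": 0,"ax": 0,"ay": 0,"az": 0,"fingers": 85},
])

```text
time: 2.38
position: [0.4599, -0.0652, 0.2002]
orientation: [-0.918, -1.326, 0.778]
wrist_force: [-0.9, 0.5, -0.8]
width: 0.0851
```

Run:
```python
from h import *
f=own2w([.010,.095,.054])
plan(f+.058*axis_w(),Mgrasp())
M,p=wpose()
shot("wrist","w3")
print("F",[np.round(observe()["wrist_force"],2) for _ in range(3)])
```

```text
t 2.38 pos [ 0.4599 -0.0652  0.2002] w 0.0851 F [-0.9   0.52 -0.79] q [-0.69 -0.02  1.86  0.38  1.58 -2.2 ]
shift now-axes mm [  4.4 108.1  -2.8]
turn [-0.0077 -0.0104 -0.0029]
shift after-turn axes [  4.  108.1  -2. ]
F [array([-0.62,  0.5 ,  0.14]), array([-0.62,  0.5 ,  0.14]), array([-0.62,  0.5 ,  0.14])]
```

View pics/w3.png

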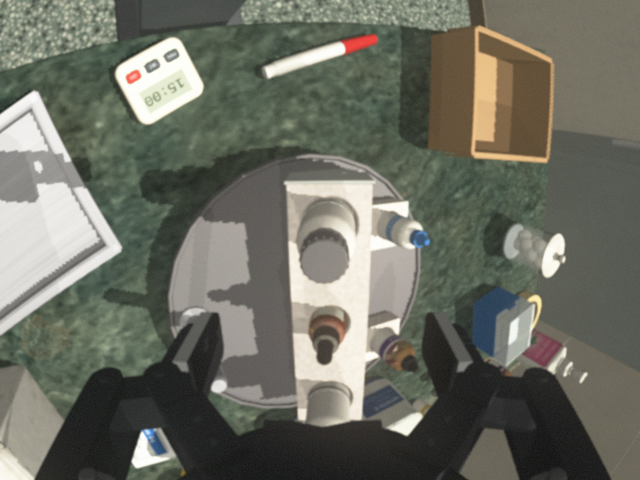

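Run:
```python
from h import *
M,p=wpose()
print(wplane(325,259,.165,M,p))
w=cv2.imread("pics/w3_raw.png"); cv2.imwrite("pics/w3c.png",cv2.resize(w[180:300,270:400],None,fx=5,fy=5,interpolation=cv2.INTER_CUBIC))
```

```text
[ 0.464645   -0.04279751  0.165     ]
```

View pics/w3c.png

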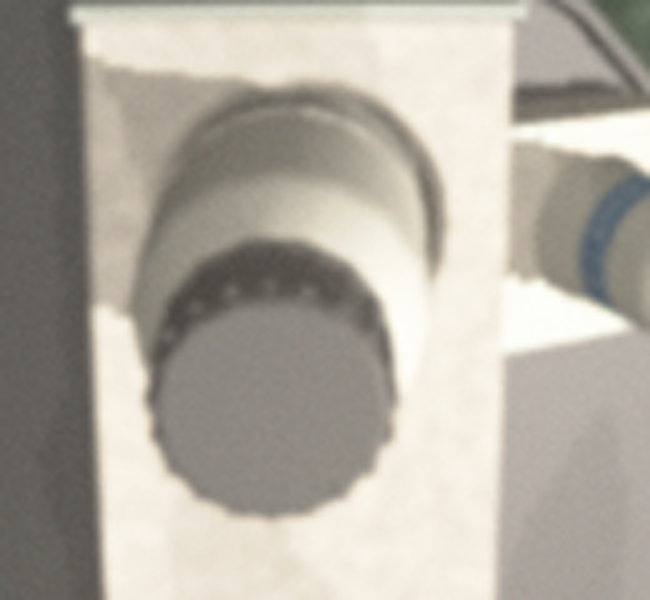

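carry_out([
  {"x": 4,"y": 0,"z": -2,"ax": -0.008,"ay": -0.01,"az": -0.003,"fingers": 85},
  {"x": 0,"y": 27,"z": 0,"ax": 0,"ay": 0,"az": 0,"fingers": 85},
  {"x": 0,"y": 27,"z": 0,"ax": 0,"ay": 0,"az": 0,"fingers": 85},
  {"x": 0,"y": 27,"z": 0,"ax": 0,"ay": 0,"az": 0,"fingers": 85},
  {"x": 0,"y": 27,"z": 0,"ax": 0,"ay": 0,"az": 0,"fingers": 85},
  {"x": 0,"y": 0,"z": 0,"ax": 0,"ay": 0,"az": 0,"fingers": 85},
])

```text
time: 2.93
position: [0.4665, -0.0071, 0.1091]
orientation: [-0.916, -1.348, 0.779]
wrist_force: [-1.1, 1.1, -0.3]
width: 0.085
```

Run:
```python
from h import *
f=own2w([.010,.095,.054])
plan(f+.058*axis_w(),Mgrasp())
shot("wrist","w4");shot("top","t4",(210,160,350,300),4);
```

```text
t 2.93 pos [ 0.4665 -0.0071  0.1091] w 0.085 F [-1.14  1.14 -0.3 ] q [-0.59  0.05  1.98  0.42  1.36 -2.21]
shift now-axes mm [-6.7  0.4 -1.4]
turn [0.0001 0.008  0.0021]
shift after-turn axes [-6.7  0.4 -1.4]
```

View pics/w4.png

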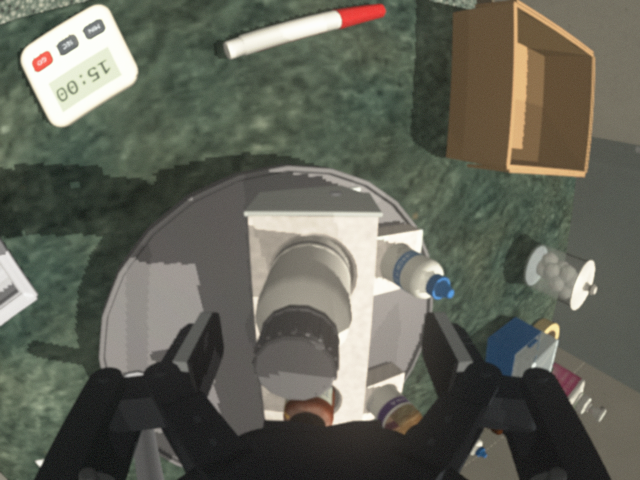

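View pics/t4.png

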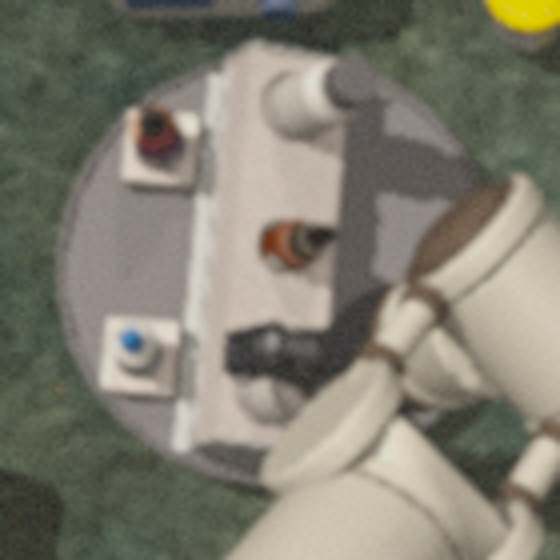

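Run:
```python
from h import *
M,p=wpose()
for a in (-.05,.05):
  for b in (-.013,-.04):
    P=p+M@[a,b,0]; print(a,b,P,(proj("top",P)-[210,160])*4)
d=np.load("pics/t4.npy"); 
for (u,v) in [(240,350),(262,350),(240,335),(240,370),(270,395)]:
    U,V=210+u//4,160+v//4; print(u,v,unproj("top",U,V,d[V,U]))
```

```text
-0.05 -0.013 [ 0.46452719 -0.06071793  0.101665  ] [355.88795758 389.73322116]
-0.05 -0.04 [ 0.46309989 -0.07286963  0.12573363] [373.84306626 385.25134916]
0.05 -0.013 [0.47275752 0.02804989 0.14696991] [210.69547742 369.05801069]
0.05 -0.04 [0.47133022 0.01589819 0.17103854] [226.74702708 364.08843458]
240 350 [0.46590839 0.00091607 0.25330577]
262 350 [ 0.46211776 -0.01199317  0.27201226]
240 335 [0.47644235 0.00127378 0.24742226]
240 370 [0.45579329 0.00181681 0.24418346]
270 395 [ 0.45879497 -0.00677293  0.13748963]
```

carry_out([
  {"x": -6,"y": 0,"z": -1,"ax": 0,"ay": 0.008,"az": 0.002,"fingers": 85},
  {"x": 0,"y": 0,"z": 0,"ax": 0,"ay": 0,"az": 0,"fingers": 85},
  {"x": 0,"y": 0,"z": 0,"ax": 0,"ay": 0,"az": 0,"fingers": 85},
])

```text
time: 3.28
position: [0.4707, -0.0182, 0.11]
orientation: [-0.93, -1.342, 0.774]
wrist_force: [-0.5, -0.1, -0.2]
width: 0.0851
```

Run:
```python
from h import *
f=own2w([.010,.095,.054])
plan(f+.058*axis_w(),Mgrasp())
shot("wrist","w5")
F=[]
for _ in range(8): eyes.grab_frame("top"); F.append(observe()["wrist_force"])
print(np.round(np.mean(F,0),2),np.round(np.std(F,0),2)); plan()
```

```text
t 3.28 pos [ 0.4707 -0.0182  0.11  ] w 0.0851 F [-0.47 -0.11 -0.16] q [-0.61  0.06  1.97  0.42  1.36 -2.21]
shift now-axes mm [2.4 6.  4. ]
turn [ 0.0091 -0.0009 -0.0039]
shift after-turn axes [2.4 6.1 3.9]
[-0.06 -0.1   0.09] [0.61 0.51 0.37]
t 3.73 pos [ 0.4695 -0.0168  0.1084] w 0.0849 F [ 0.29 -1.22  0.24] q [-0.61  0.06  1.97  0.42  1.36 -2.21]
```

View pics/w5.png

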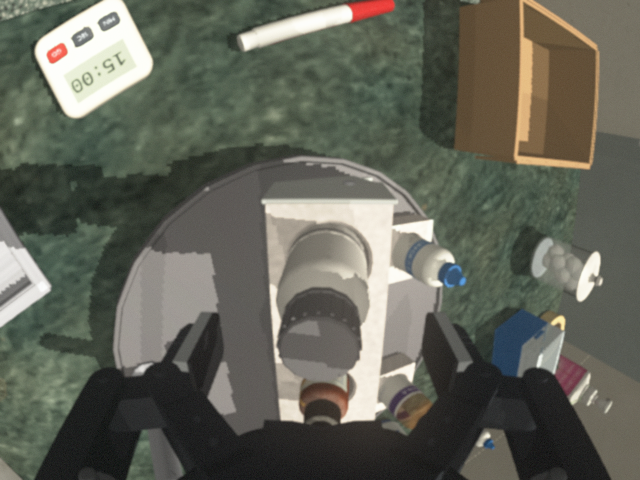

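carry_out([
  {"x": 1,"y": 3,"z": 2,"ax": 0,"ay": 0,"az": 0,"fingers": 60},
  {"x": 0,"y": 0,"z": 0,"ax": 0,"ay": 0,"az": 0,"fingers": 50},
  {"x": 0,"y": 0,"z": 0,"ax": 0,"ay": 0,"az": 0,"fingers": 38},
  {"x": 0,"y": 0,"z": 0,"ax": 0,"ay": 0,"az": 0,"fingers": 38},
  {"x": 0,"y": 0,"z": 0,"ax": 0,"ay": 0,"az": 0,"fingers": 38},
  {"x": 0,"y": 0,"z": 0,"ax": 0,"ay": 0,"az": 0,"fingers": 38},
], grip_force=30)

```text
time: 4.23
position: [0.4681, -0.0145, 0.1066]
orientation: [-0.927, -1.342, 0.774]
wrist_force: [-0.4, -0.8, 2.2]
width: 0.038
```

Run:
```python
from h import *
f=own2w([.010,.095,.054])
plan(f+.058*axis_w(),Mgrasp())
shot("wrist","w6"); shot("side","s6",(220,150,420,310),4)
```

```text
t 4.23 pos [ 0.4681 -0.0145  0.1066] w 0.038 F [-0.4  -0.82  2.15] q [-0.6   0.06  1.98  0.42  1.35 -2.21]
shift now-axes mm [0.9 1.5 0.9]
turn [ 0.0066 -0.0011 -0.0023]
shift after-turn axes [0.9 1.5 0.9]
```

View pics/w6.png

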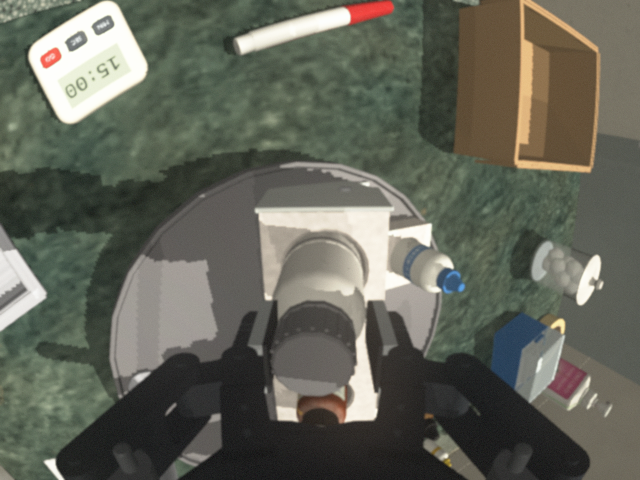

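View pics/s6.png

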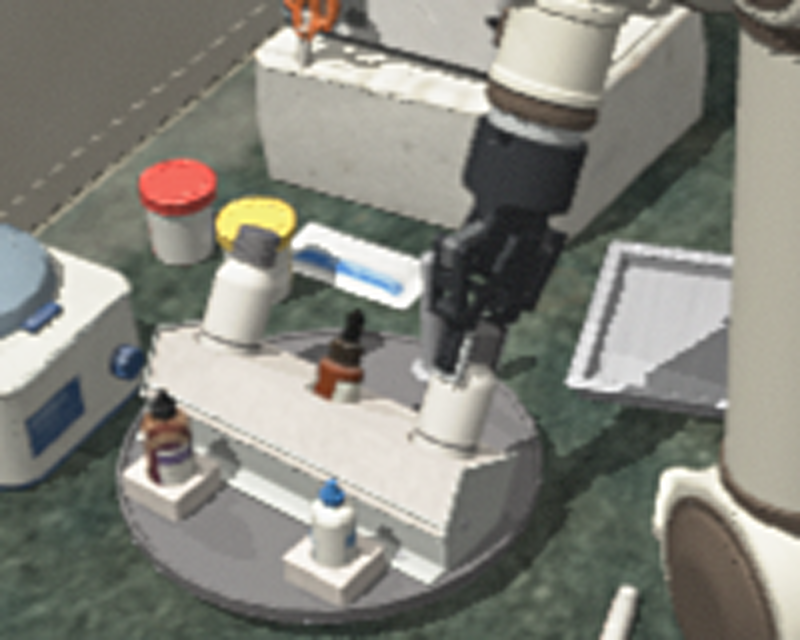

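```bash
cat >> h.py <<'E'
def wproj_tool(q):
    i=eyes.camera_info("wrist"); f=240/np.tan(np.radians(i["vertical_fov"]/2)); T=i["tool_from_camera"]
    c=T[:3,:3].T@(np.asarray(q)-T[:3,3]); th=np.arctan2(np.hypot(c[0],c[1]),c[2]); r=f*th; h=np.hypot(c[0],c[1])
    return np.array([i["cx"]+r*c[0]/h,i["cy"]+r*c[1]/h])
E
python3 - <<'E'
from h import *
for q in ([-.019,0,0],[.019,0,0],[-.019,-.019,0],[.019,-.019,0],[-.019,-.005,.011],[-.019,-.005,-.011],[.022,-.005,.011]): print(q,wproj_tool(q))
M,p=wpose()
ax=axis_w(); f=own2w([.010,.095,.054])
for s in (.04,.058,.088,.125): print(s, wproj_tool(M.T@(f+s*ax-p)), M.T@(f+s*ax-p))
print([ (proj("side",p+M@np.array(q))-[220,150])*4 for q in ([0.019,0,0],[-.019,0,0],[.019,-.03,0])])
print((proj("side",f+.125*ax)-[220,150])*4,(proj("side",f+.088*ax)-[220,150])*4)
d=np.load("pics/s6.npy")
for u,v in [(465,370),(487,345),(455,410),(440,350)]:
    U,V=220+u//4,150+v//4; print(u,v,unproj("side",U,V,d[V,U]))
E
```

```text
[-0.019, 0, 0] [285.41266202 284.88989188]
[0.019, 0, 0] [359.41721215 284.77144091]
[-0.019, -0.019, 0] [281.77012155 302.2958276 ]
[0.019, -0.019, 0] [363.12353123 302.16542145]
[-0.019, -0.005, 0.011] [283.60404919 269.00686412]
[-0.019, -0.005, -0.011] [285.450992   308.30838242]
[0.022, -0.005, 0.011] [367.24853165 268.84009451]
0.04 [324.07341646 268.33357412] [0.00094363 0.01943342 0.00104537]
0.058 [324.16413614 282.15007546] [0.00090179 0.00143387 0.00092577]
0.088 [324.34988403 311.2024589 ] [ 0.00083204 -0.02856539  0.00072645]
0.125 [324.66092503 362.47379987] [ 0.00074602 -0.06556447  0.00048061]
[array([433.0967814 , 420.03991004]), array([463.38214857, 412.84524595]), array([444.86845142, 378.71532982])]
[474.18500558 326.76874346] [459.76964989 377.99372428]
465 370 [ 0.4609215  -0.02380682  0.14504419]
487 345 [ 0.45049252 -0.0324931   0.16360652]
455 410 [ 0.45962259 -0.00537734  0.12429422]
440 350 [ 0.47101117 -0.01021053  0.16764054]
```

Run:
```python
from h import *
w=cv2.imread("pics/w6_raw.png"); w=cv2.resize(w[270:450,190:450],None,fx=3,fy=3,interpolation=cv2.INTER_CUBIC)
for q,c in (([-.019,0,0],(0,0,255)),([.019,0,0],(0,0,255)),([-.019,-.019,0],(0,255,0)),([.019,-.019,0],(0,255,0)),([.019,-.038,0],(255,0,0)),([-.019,-.038,0],(255,0,0)),([-.019,-.054,0],(255,255,0))):
    u=(wproj_tool(q)-[190,270])*3; cv2.circle(w,tuple(int(a) for a in u),4,c,-1)
cv2.imwrite("pics/w6c.png",w)
d=np.load("pics/w6.npy"); print(d[330:400:10,255],d[330:400:10,378], d[365,317])
```

```text
[0.1307168  0.12340424 0.11740237 0.1110643  0.10849986 0.10217604
 0.09153135] [0.13043772 0.12497225 0.12224974 0.12445118 0.12542477 0.12767512
 0.12807691] 0.12726918
```

View pics/w6c.png

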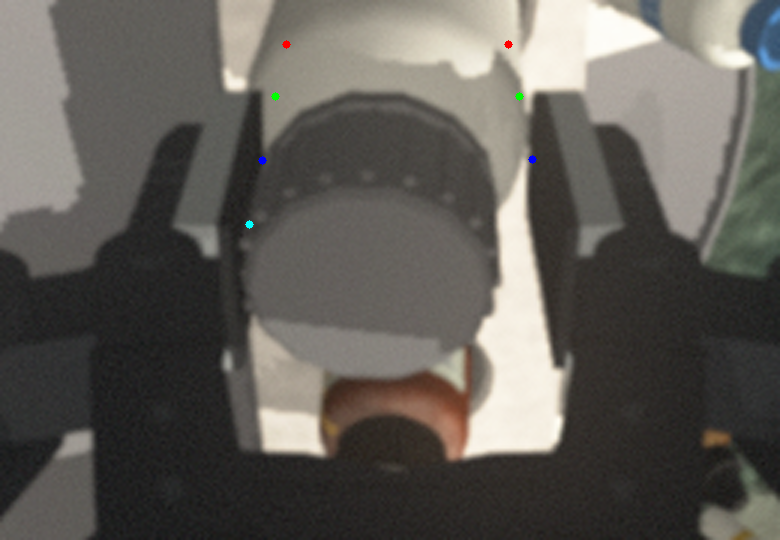

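carry_out([
  {"x": 0,"y": 0,"z": 0,"ax": 0,"ay": 0,"az": 0,"fingers": 85},
  {"x": 0,"y": 0,"z": 0,"ax": 0,"ay": 0,"az": 0,"fingers": 85},
  {"x": 0,"y": 0,"z": 0,"ax": 0,"ay": 0,"az": 0,"fingers": 85},
  {"x": 0,"y": 12,"z": 0,"ax": 0.003,"ay": 0,"az": 0,"fingers": 85},
  {"x": 0,"y": 12,"z": 0,"ax": 0.003,"ay": 0,"az": 0,"fingers": 85},
  {"x": 0,"y": 10,"z": 0,"ax": 0,"ay": 0,"az": 0,"fingers": 85},
  {"x": 0,"y": 0,"z": 0,"ax": 0,"ay": 0,"az": 0,"fingers": 85},
  {"x": 0,"y": 0,"z": 0,"ax": 0,"ay": 0,"az": 0,"fingers": 85},
], grip_force=30)

```text
time: 5.0
position: [0.4686, 0.0019, 0.0746]
orientation: [-0.919, -1.337, 0.778]
wrist_force: [-0.8, -0.1, -0.6]
width: 0.085
```

Run:
```python
from h import *
f=own2w([.010,.095,.054])
plan(f+.024*axis_w(),Mgrasp())
F=[]
for _ in range(6): eyes.grab_frame("top"); F.append(observe()["wrist_force"])
print(np.round(np.mean(F,0),2),np.round(np.std(F,0),2))
shot("wrist","w7"); shot("side","s7",(220,150,420,310),4)
```

```text
t 5.0 pos [0.4686 0.0019 0.0746] w 0.085 F [-0.76 -0.11 -0.56] q [-0.57  0.11  2.    0.43  1.29 -2.22]
shift now-axes mm [ 0.8 -0.5 -0.2]
turn [-0.0023 -0.0017 -0.0012]
shift after-turn axes [ 0.8 -0.5 -0.2]
[ 0.39  0.86 -0.02] [0.19 1.25 0.36]
```

View pics/w7.png

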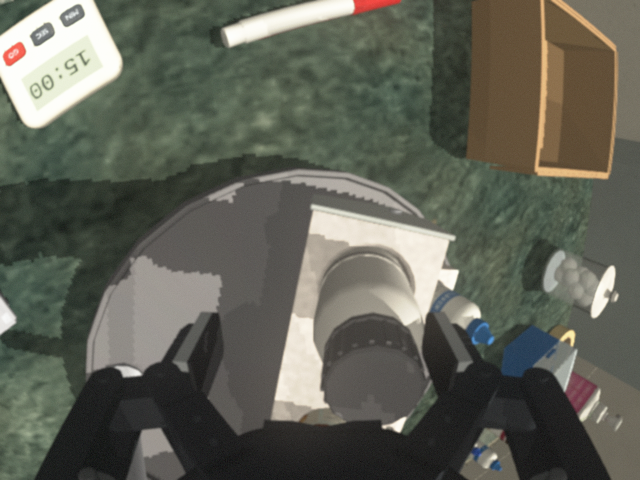

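View pics/s7.png

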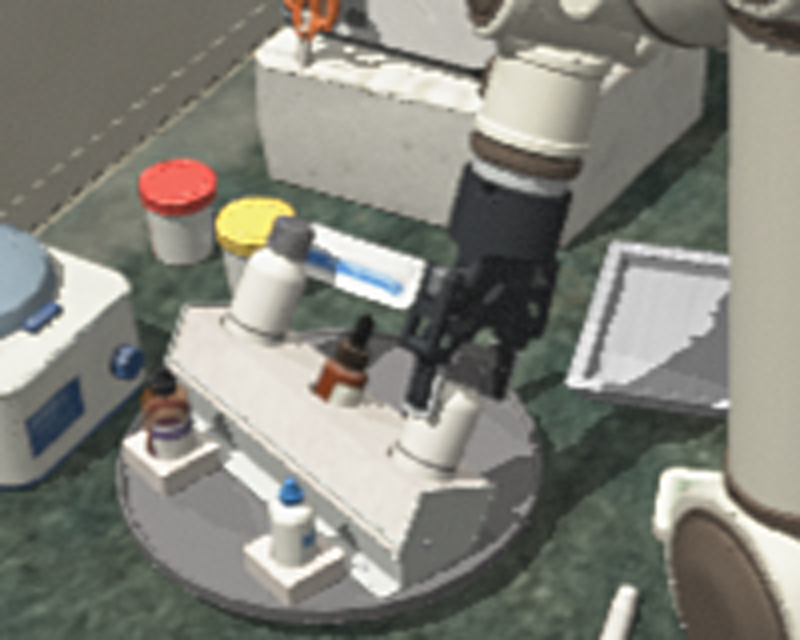

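carry_out([
  {"x": 0,"y": 0,"z": 0,"ax": 0,"ay": 0,"az": 0,"fingers": 78},
  {"x": 0,"y": 0,"z": 0,"ax": 0,"ay": 0,"az": 0,"fingers": 72},
  {"x": 0,"y": 0,"z": 0,"ax": 0,"ay": 0,"az": 0,"fingers": 66},
  {"x": 0,"y": 0,"z": 0,"ax": 0,"ay": 0,"az": 0,"fingers": 61},
  {"x": 0,"y": 0,"z": 0,"ax": 0,"ay": 0,"az": 0,"fingers": 57},
  {"x": 0,"y": 0,"z": 0,"ax": 0,"ay": 0,"az": 0,"fingers": 53},
  {"x": 0,"y": 0,"z": 0,"ax": 0,"ay": 0,"az": 0,"fingers": 50},
  {"x": 0,"y": 0,"z": 0,"ax": 0,"ay": 0,"az": 0,"fingers": 47},
  {"x": 0,"y": 0,"z": 0,"ax": 0,"ay": 0,"az": 0,"fingers": 45},
  {"x": 0,"y": 0,"z": 0,"ax": 0,"ay": 0,"az": 0,"fingers": 42},
  {"x": 0,"y": 0,"z": 0,"ax": 0,"ay": 0,"az": 0,"fingers": 38},
  {"x": 0,"y": 0,"z": 0,"ax": 0,"ay": 0,"az": 0,"fingers": 38},
  {"x": 0,"y": 0,"z": 0,"ax": 0,"ay": 0,"az": 0,"fingers": 38},
], grip_force=25)

```text
time: 6.48
position: [0.4696, 0.0009, 0.076]
orientation: [-0.921, -1.338, 0.778]
wrist_force: [-0.2, 0.2, 1.5]
width: 0.0436
```

Run:
```python
from h import *
f=own2w([.010,.095,.054])
plan(f+.024*axis_w(),Mgrasp())
shot("wrist","w8"); shot("side","s8",(220,150,420,310),4); plan()
```

```text
t 6.48 pos [0.4696 0.0009 0.076 ] w 0.0436 F [-0.24  0.18  1.47] q [-0.57  0.11  2.    0.43  1.29 -2.22]
shift now-axes mm [1.  1.2 0.8]
turn [ 0.0001 -0.0013 -0.0022]
shift after-turn axes [1.  1.2 0.8]
t 6.58 pos [0.4695 0.0009 0.076 ] w 0.0435 F [ 0.12 -0.09  1.49] q [-0.57  0.11  2.    0.43  1.29 -2.22]
```

View pics/w8.png

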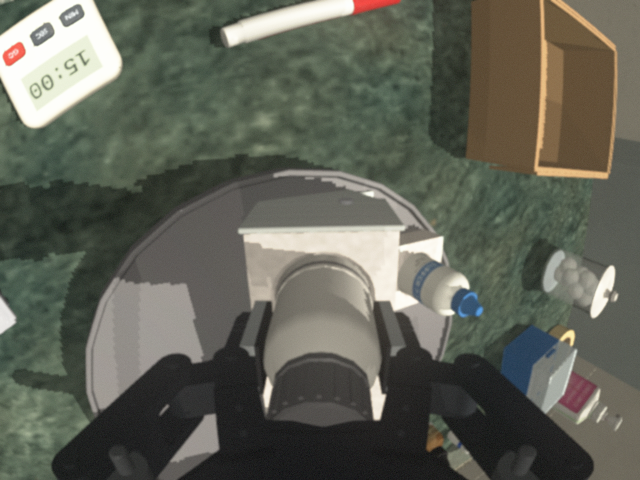

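View pics/s8.png

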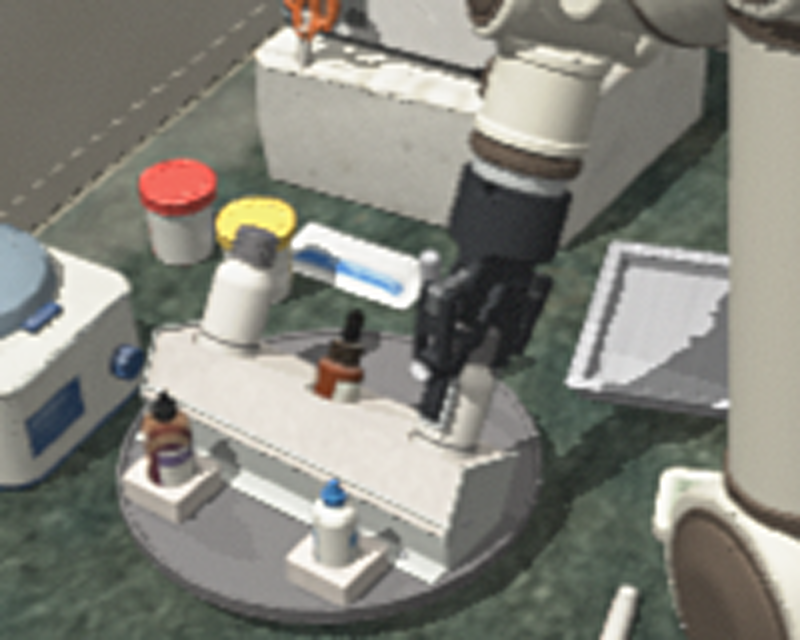

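carry_out([
  {"x": 0,"y": -8,"z": 0,"ax": 0,"ay": 0,"az": 0,"fingers": 38},
  {"x": 0,"y": -8,"z": 0,"ax": 0,"ay": 0,"az": 0,"fingers": 38},
  {"x": 0,"y": -6,"z": 0,"ax": 0,"ay": 0,"az": 0,"fingers": 38},
  {"x": 0,"y": 0,"z": 0,"ax": 0,"ay": 0,"az": 0,"fingers": 38},
  {"x": 0,"y": 0,"z": 0,"ax": 0,"ay": 0,"az": 0,"fingers": 38},
  {"x": 0,"y": 0,"z": 0,"ax": 0,"ay": 0,"az": 0,"fingers": 38},
], grip_force=30)

```text
time: 7.08
position: [0.4683, -0.009, 0.0954]
orientation: [-0.921, -1.338, 0.778]
wrist_force: [-0.2, 0.1, -2.0]
width: 0.0433
```

Run:
```python
from h import *
F=[];Q=[]
shot("wrist","w9"); shot("side","s9",(220,150,420,310),4)
for _ in range(10): eyes.grab_frame("top"); s=observe(); F.append(s["wrist_force"]);Q.append(s["torque"])
print(np.round(np.mean(F,0),2),np.round(np.std(F,0),2),np.round(np.mean(Q,0),3)); plan()
```

```text
[ 0.03  0.03 -1.83] [0.27 0.38 0.34] [-0.359  0.05   0.007]
t 7.68 pos [ 0.4684 -0.009   0.0955] w 0.0435 F [-0.12  0.14 -1.23] q [-0.59  0.08  1.99  0.42  1.33 -2.21]
```

View pics/w9.png

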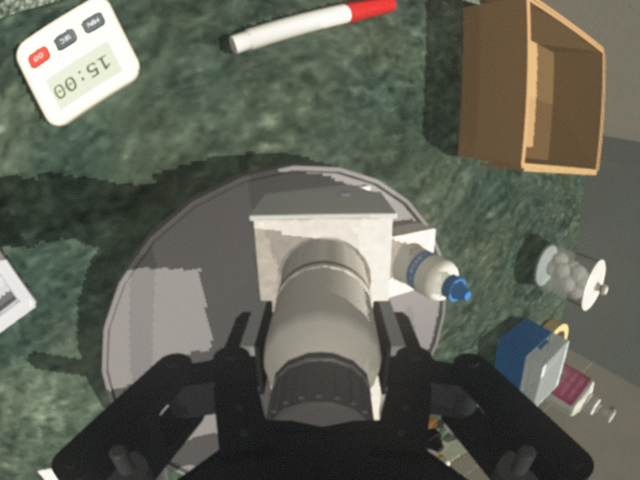

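View pics/s9.png

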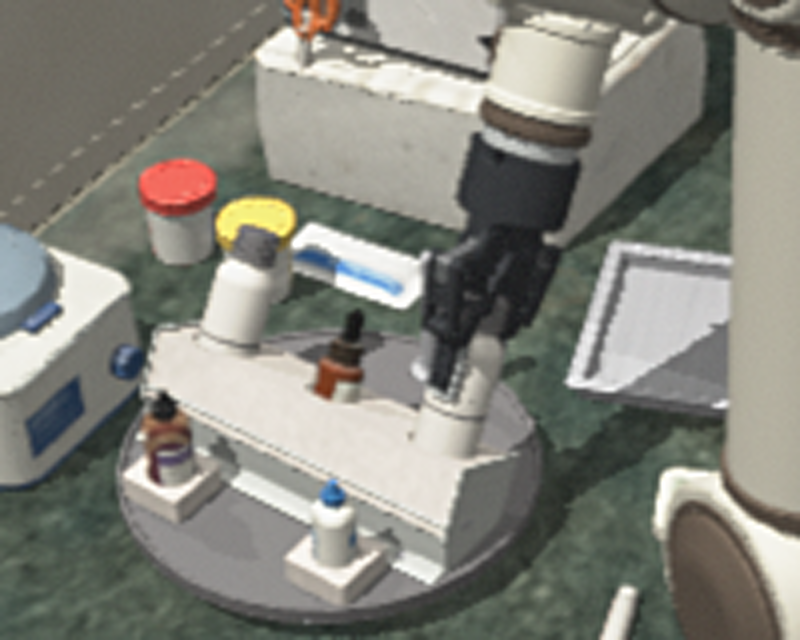

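carry_out([
  {"x": 0,"y": -15,"z": 0,"ax": 0,"ay": 0,"az": 0,"fingers": 38},
  {"x": 0,"y": -20,"z": 0,"ax": 0,"ay": 0,"az": 0,"fingers": 38},
  {"x": 0,"y": -25,"z": 0,"ax": 0,"ay": 0,"az": 0,"fingers": 38},
  {"x": 0,"y": -30,"z": 0,"ax": 0,"ay": 0,"az": 0,"fingers": 38},
  {"x": 0,"y": -30,"z": 0,"ax": 0,"ay": 0,"az": 0,"fingers": 38},
  {"x": -15,"y": 0,"z": 0,"ax": 0,"ay": 0,"az": 0.1,"fingers": 38},
  {"x": -15,"y": 0,"z": 0,"ax": 0,"ay": 0,"az": 0.1,"fingers": 38},
  {"x": -15,"y": 0,"z": 0,"ax": 0,"ay": 0,"az": 0.1,"fingers": 38},
  {"x": -15,"y": 0,"z": 0,"ax": 0,"ay": 0,"az": 0.1,"fingers": 38},
  {"x": -15,"y": 0,"z": 0,"ax": 0,"ay": 0,"az": 0.071,"fingers": 38},
  {"x": 0,"y": 0,"z": 0,"ax": 0,"ay": 0,"az": 0,"fingers": 38},
])

```text
time: 8.6
position: [0.4554, -0.1336, 0.1829]
orientation: [-1.258, -1.131, 1.137]
wrist_force: [0.2, 0.1, -1.6]
width: 0.0437
```

Run:
```python
from h import *
plan([.413,-.295,.10],Mdown(YAW))
shot("wrist","w10"); shot("top","t10")
```

```text
t 8.6 pos [ 0.4554 -0.1336  0.1829] w 0.0437 F [ 0.24  0.13 -1.55] q [-0.54 -0.09  1.89 -0.    1.34 -2.01]
shift now-axes mm [-164.6   83.5   25.6]
turn [-0.0005  0.0007 -0.0038]
shift after-turn axes [-164.9   82.9   25.6]
```

View pics/w10.png

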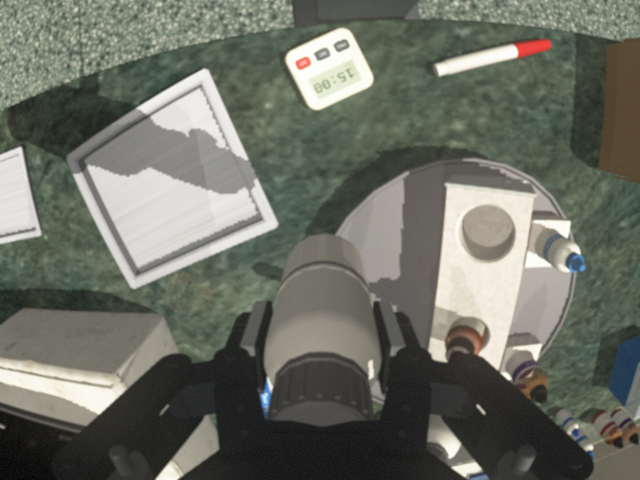

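View pics/t10.png

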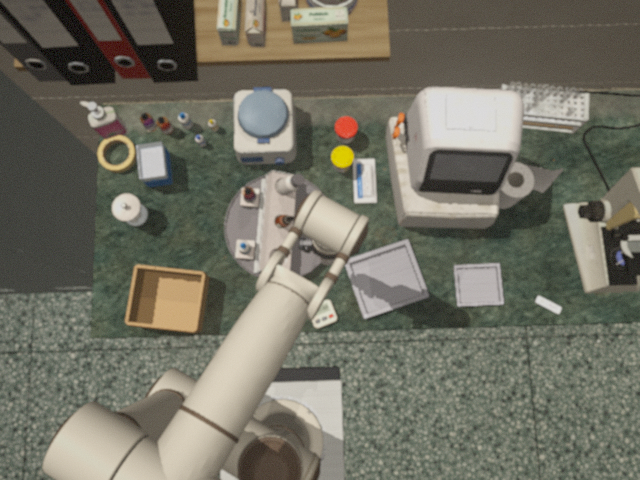

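carry_out([
  {"x": -33,"y": 0,"z": 5,"ax": 0,"ay": 0,"az": 0,"fingers": 38},
  {"x": -33,"y": 0,"z": 5,"ax": 0,"ay": 0,"az": 0,"fingers": 38},
  {"x": -33,"y": 0,"z": 5,"ax": 0,"ay": 0,"az": -0.004,"fingers": 38},
  {"x": -33,"y": 0,"z": 5,"ax": 0,"ay": 0,"az": 0,"fingers": 38},
  {"x": -33,"y": 20,"z": 6,"ax": 0,"ay": 0,"az": 0,"fingers": 38},
  {"x": 0,"y": 30,"z": 0,"ax": 0,"ay": 0,"az": 0,"fingers": 38},
  {"x": 0,"y": 30,"z": 0,"ax": 0,"ay": 0,"az": 0,"fingers": 38},
  {"x": 0,"y": 0,"z": 0,"ax": 0,"ay": 0,"az": 0,"fingers": 38},
  {"x": 0,"y": 0,"z": 0,"ax": 0,"ay": 0,"az": 0,"fingers": 38},
])

```text
time: 9.45
position: [0.4111, -0.2942, 0.1015]
orientation: [-1.25, -1.132, 1.128]
wrist_force: [-0.2, 0.2, -1.0]
width: 0.0433
```

Run:
```python
from h import *
plan([.413,-.295,.029],Mdown(YAW))
shot("wrist","w11"); shot("side","s11",(300,130,500,290),4);
F=[]
for _ in range(4): eyes.grab_frame("top"); s=observe(); F.append(s["wrist_force"])
print(np.mean(F,0))
plan([.413,-.295,.029],Mdown(YAW))
```

```text
t 9.45 pos [ 0.4111 -0.2942  0.1015] w 0.0433 F [-0.19  0.2  -1.  ] q [-0.86  0.09  1.88  0.    1.18 -2.33]
shift now-axes mm [-1.1 72.5 -2.2]
turn [-0.0036 -0.0024  0.0066]
shift after-turn axes [-0.6 72.5 -1.9]
[ 0.25490652 -0.11188728 -1.61242841]
t 9.75 pos [ 0.4135 -0.2962  0.1049] w 0.0434 F [ 0.29 -0.7  -1.51] q [-0.86  0.08  1.88  0.    1.18 -2.33]
shift now-axes mm [ 1.1 75.9  0.7]
turn [ 0.002  -0.0007 -0.0002]
shift after-turn axes [ 1.1 75.9  0.6]
```

View pics/w11.png

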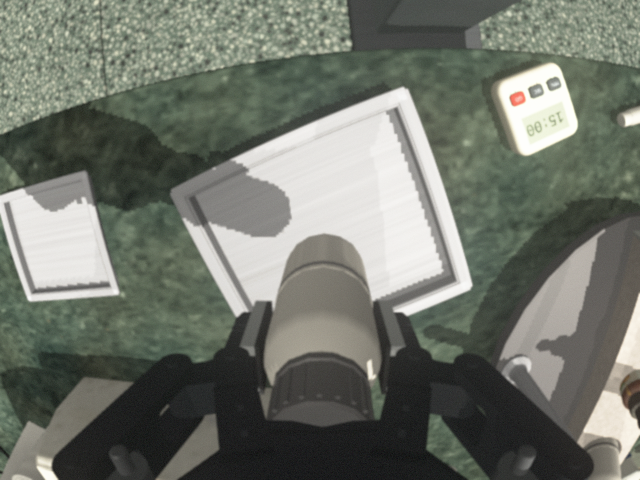

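View pics/s11.png

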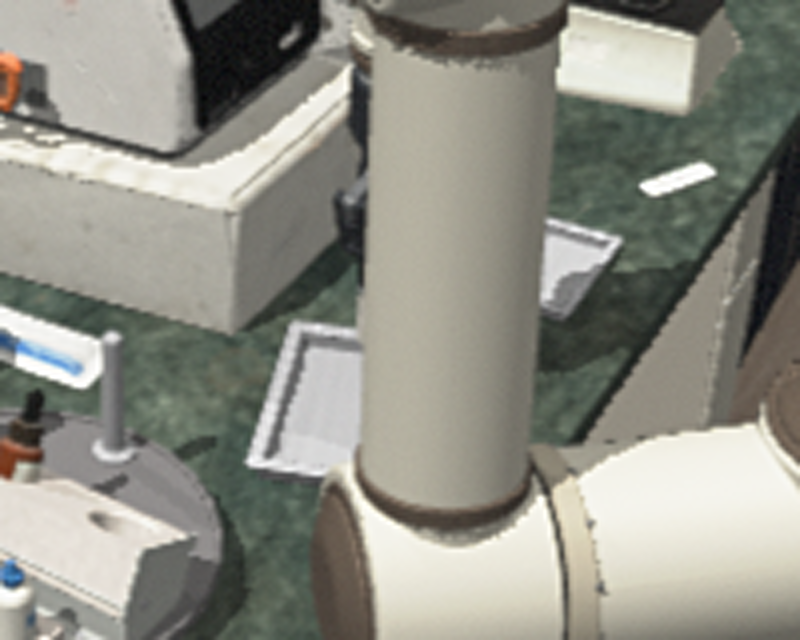

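Run:
```python
from h import *
for y in (.015,.02,.025,.03,.035): print(y,wproj_tool([0,y,.022]))
w=cv2.imread("pics/w11_raw.png"); cv2.imwrite("pics/w11c.png",cv2.resize(w[215:330,250:400],None,fx=5,fy=5,interpolation=cv2.INTER_CUBIC))
```

```text
0.015 [322.02145313 235.27098102]
0.02 [322.02324256 232.45148775]
0.025 [322.02495707 229.76260863]
0.03 [322.02660106 227.19573592]
0.035 [322.0281786  224.74297893]
```

View pics/w11c.png

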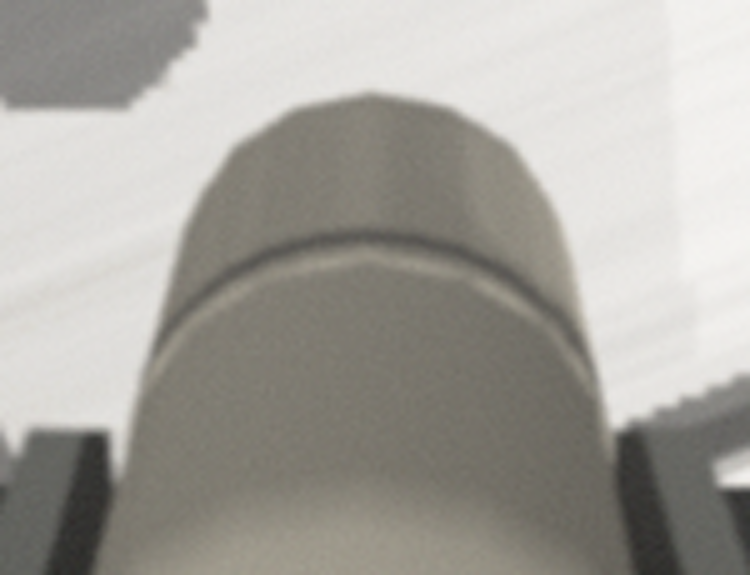

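carry_out([
  {"x": 0,"y": 25,"z": 0,"ax": 0,"ay": 0,"az": 0,"fingers": 38},
  {"x": 0,"y": 25,"z": 0,"ax": 0,"ay": 0,"az": 0,"fingers": 38},
  {"x": 0,"y": 16,"z": 0,"ax": 0,"ay": 0,"az": 0,"fingers": 38},
  {"x": 0,"y": 0,"z": 0,"ax": 0,"ay": 0,"az": 0,"fingers": 38},
  {"x": 0,"y": 0,"z": 0,"ax": 0,"ay": 0,"az": 0,"fingers": 38},
  {"x": 0,"y": 0,"z": 0,"ax": 0,"ay": 0,"az": 0,"fingers": 38},
])

```text
time: 10.25
position: [0.4134, -0.2963, 0.0387]
orientation: [-1.258, -1.133, 1.132]
wrist_force: [0.3, -0.3, -1.3]
width: 0.0434
```

carry_out([
  {"x": 0,"y": 3,"z": 0,"ax": 0,"ay": 0,"az": 0,"fingers": 38},
  {"x": 0,"y": 2,"z": 0,"ax": 0,"ay": 0,"az": 0,"fingers": 38},
  {"x": 0,"y": 0,"z": 0,"ax": 0,"ay": 0,"az": 0,"fingers": 38},
])

```text
time: 10.5
position: [0.4126, -0.2955, 0.0324]
orientation: [-1.256, -1.133, 1.131]
wrist_force: [-0.2, 0.9, -1.4]
width: 0.0433
```

carry_out([
  {"x": 0,"y": 3,"z": 0,"ax": 0,"ay": 0,"az": 0,"fingers": 38},
  {"x": 0,"y": 0,"z": 0,"ax": 0,"ay": 0,"az": 0,"fingers": 38},
])

```text
time: 10.67
position: [0.4125, -0.2955, 0.029]
orientation: [-1.256, -1.133, 1.131]
wrist_force: [0.2, -0.2, -1.3]
width: 0.0432
```

carry_out([
  {"x": 0,"y": 2,"z": 0,"ax": 0,"ay": 0,"az": 0,"fingers": 38},
  {"x": 0,"y": 0,"z": 0,"ax": 0,"ay": 0,"az": 0,"fingers": 38},
])

```text
time: 10.83
position: [0.413, -0.2957, 0.0289]
orientation: [-1.255, -1.133, 1.131]
wrist_force: [-3.6, 3.7, 13.1]
width: 0.043
```

carry_out([
  {"x": 0,"y": -1.5,"z": 0,"ax": 0,"ay": 0,"az": 0,"fingers": 38},
  {"x": 0,"y": 0,"z": 0,"ax": 0,"ay": 0,"az": 0,"fingers": 38},
  {"x": 0,"y": 0,"z": 0,"ax": 0,"ay": 0,"az": 0,"fingers": 46},
  {"x": 0,"y": 0,"z": 0,"ax": 0,"ay": 0,"az": 0,"fingers": 50},
  {"x": 0,"y": 0,"z": 0,"ax": 0,"ay": 0,"az": 0,"fingers": 60},
  {"x": 0,"y": 0,"z": 0,"ax": 0,"ay": 0,"az": 0,"fingers": 75},
  {"x": 0,"y": 0,"z": 0,"ax": 0,"ay": 0,"az": 0,"fingers": 85},
  {"x": 0,"y": 0,"z": 0,"ax": 0,"ay": 0,"az": 0,"fingers": 85},
  {"x": 0,"y": 0,"z": 0,"ax": 0,"ay": 0,"az": 0,"fingers": 85},
])

```text
time: 11.58
position: [0.4123, -0.2953, 0.0284]
orientation: [-1.255, -1.133, 1.131]
wrist_force: [-0.7, 0.0, 0.1]
width: 0.085
```

Run:
```python
from h import *
plan([.413,-.295,.029],Mdown(YAW))
shot("wrist","w12")
```

```text
t 11.58 pos [ 0.4123 -0.2953  0.0284] w 0.085 F [-0.65  0.05  0.12] q [-0.86  0.2   1.92  0.    1.02 -2.33]
shift now-axes mm [ 0.3 -0.6 -0.6]
turn [-0.0006 -0.0012  0.002 ]
shift after-turn axes [ 0.3 -0.6 -0.6]
```

View pics/w12.png

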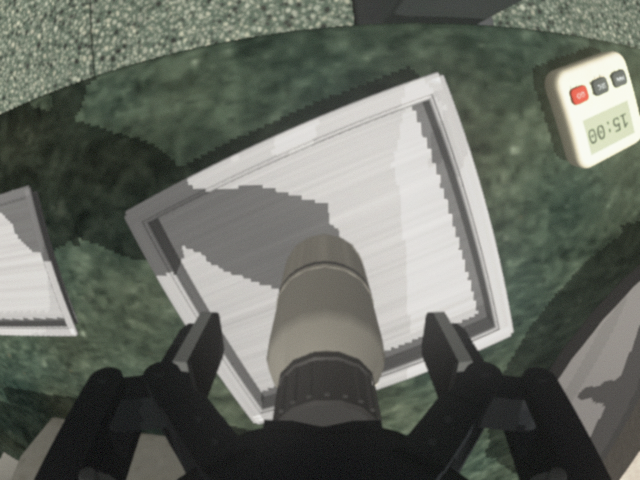

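carry_out([
  {"x": 0,"y": -15,"z": 0,"ax": 0,"ay": 0,"az": 0,"fingers": 85},
  {"x": 0,"y": -35,"z": 0,"ax": 0,"ay": 0,"az": 0,"fingers": 85},
  {"x": 0,"y": -40,"z": 0,"ax": 0,"ay": 0,"az": 0,"fingers": 85},
  {"x": 0,"y": -40,"z": 0,"ax": 0,"ay": 0,"az": 0,"fingers": 85},
  {"x": 0,"y": -40,"z": 0,"ax": 0,"ay": 0,"az": 0,"fingers": 85},
  {"x": 0,"y": -20,"z": 0,"ax": 0,"ay": 0,"az": 0,"fingers": 85},
])

```text
time: 12.13
position: [0.4139, -0.2973, 0.2243]
orientation: [-1.263, -1.134, 1.133]
wrist_force: [-0.2, -0.5, -0.2]
width: 0.085
```

Run:
```python
from h import *
f=own2w([.010,-.095,.054])
plan(f+.14*axis_w(),Mgrasp())
shot("top","t13"); 
t=cv2.imread("pics/t13_raw.png"); cv2.imwrite("pics/t13.png",cv2.resize(t[160:330,210:440],None,fx=3.4,fy=3.4,interpolation=cv2.INTER_CUBIC))
c=f+.125*axis_w(); print((proj("top",c)-[210,160])*3.4,(proj("top",own2w([-.125,0,.137]))-[210,160])*3.4)
```

```text
t 12.13 pos [ 0.4139 -0.2973  0.2243] w 0.085 F [-0.24 -0.49 -0.2 ] q [-0.86 -0.03  1.75  0.    1.42 -2.33]
shift now-axes mm [ 251.4   45.7 -213.4]
turn [ 5.400e-03  2.000e-04 -4.748e-01]
shift after-turn axes [ 203.   154.5 -213.9]
[296.54621161  66.28726527] [392.19863875 207.02712433]
```

View pics/t13.png

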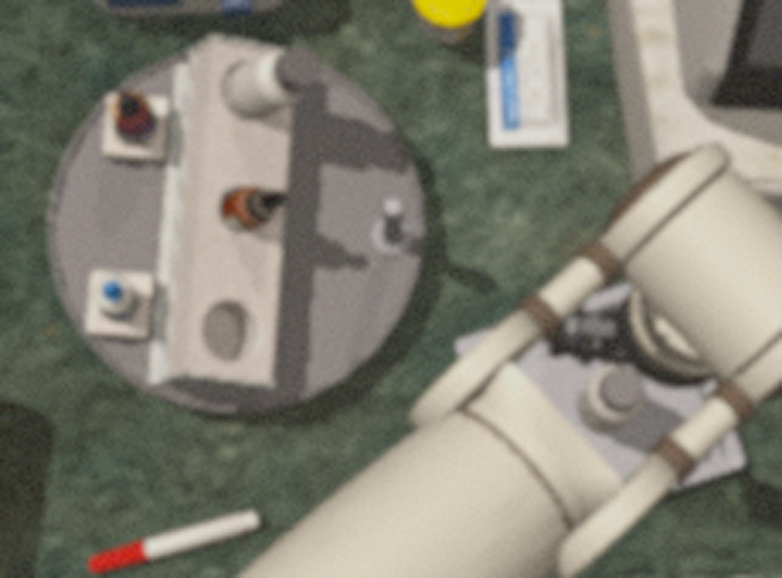

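carry_out([
  {"x": 28,"y": -3,"z": -23,"ax": 0,"ay": 0,"az": 0,"fingers": 85},
  {"x": 28,"y": -3,"z": -23,"ax": 0,"ay": 0,"az": 0,"fingers": 85},
  {"x": 28,"y": -3,"z": -24,"ax": 0,"ay": 0,"az": 0,"fingers": 85},
  {"x": 28,"y": 0,"z": -24,"ax": 0,"ay": 0,"az": 0,"fingers": 85},
  {"x": 28,"y": 0,"z": -24,"ax": 0,"ay": 0,"az": 0,"fingers": 85},
  {"x": 28,"y": 0,"z": -24,"ax": 0,"ay": 0,"az": 0,"fingers": 85},
  {"x": 28,"y": 0,"z": -24,"ax": 0,"ay": 0,"az": 0,"fingers": 85},
  {"x": 15,"y": 0,"z": -24,"ax": 0,"ay": 0,"az": -0.075,"fingers": 85},
  {"x": 0,"y": 0,"z": -23,"ax": 0,"ay": 0,"az": -0.1,"fingers": 85},
  {"x": 0,"y": 0,"z": 0,"ax": 0,"ay": 0,"az": -0.1,"fingers": 85},
  {"x": 0,"y": 0,"z": 0,"ax": 0,"ay": 0,"az": -0.1,"fingers": 85},
  {"x": 0,"y": 0,"z": 0,"ax": 0,"ay": 0,"az": -0.1,"fingers": 85},
  {"x": 0,"y": 0,"z": 0,"ax": 0,"ay": 0,"az": 0,"fingers": 85},
  {"x": 0,"y": 0,"z": 0,"ax": 0,"ay": 0,"az": 0,"fingers": 85},
])

```text
time: 13.35
position: [0.6455, -0.109, 0.226]
orientation: [-0.916, -1.337, 0.771]
wrist_force: [-0.3, 0.5, 0.4]
width: 0.0848
```

Run:
```python
from h import *
f=own2w([.010,-.095,.054])
plan(f+.14*axis_w(),Mgrasp())
shot("wrist","w14")
```

```text
t 13.35 pos [ 0.6455 -0.109   0.226 ] w 0.0848 F [-0.26  0.46  0.43] q [-0.57  0.44  1.27  0.42  1.65 -2.05]
shift now-axes mm [13.9 60.3 -2.9]
turn [-0.0015 -0.0047  0.0051]
shift after-turn axes [14.2 60.2 -2.9]
```

View pics/w14.png

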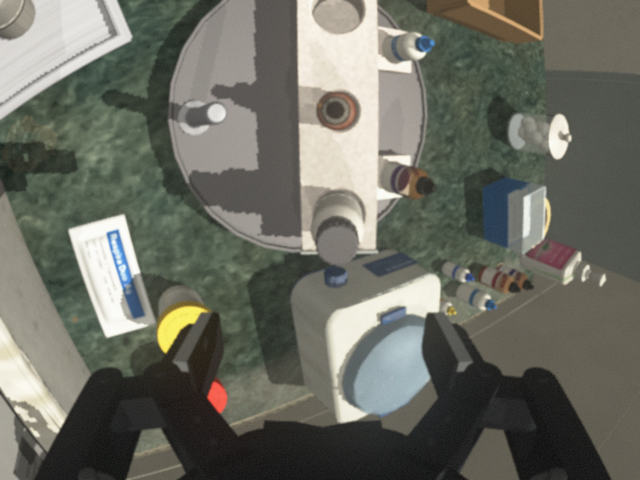

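carry_out([
  {"x": 14,"y": 0,"z": -3,"ax": -0.001,"ay": -0.003,"az": 0.003,"fingers": 85},
  {"x": 0,"y": 20,"z": 0,"ax": 0,"ay": 0,"az": 0,"fingers": 85},
  {"x": 0,"y": 20,"z": 0,"ax": 0,"ay": 0,"az": 0,"fingers": 85},
  {"x": 0,"y": 0,"z": 0,"ax": 0,"ay": 0,"az": 0,"fingers": 85},
  {"x": 0,"y": 0,"z": 0,"ax": 0,"ay": 0,"az": 0,"fingers": 85},
  {"x": 0,"y": 0,"z": 0,"ax": 0,"ay": 0,"az": 0,"fingers": 85},
])

```text
time: 13.9
position: [0.6531, -0.077, 0.2003]
orientation: [-0.919, -1.345, 0.776]
wrist_force: [-0.2, 0.5, -0.1]
width: 0.0851
```

Run:
```python
from h import *
f=own2w([.010,-.095,.054])
plan(f+.025*axis_w(),Mgrasp())
M,p=wpose()
shot("wrist","w15",(220,140,420,320),4)
P=[p]
for _ in range(4): eyes.grab_frame("top"); P.append(observe()["position"])
print(np.mean(P,0),np.std(P,0))
c=f+.125*axis_w(); u=wproj_tool(M.T@(c-p)); print(u,(u-[220,140])*4)
```

```text
t 13.9 pos [ 0.6531 -0.077   0.2003] w 0.0851 F [-0.16  0.47 -0.08] q [-0.52  0.44  1.32  0.43  1.58 -2.04]
shift now-axes mm [ -3.5 137.6   1.7]
turn [0.0023 0.004  0.0015]
shift after-turn axes [ -3.3 137.6   1.4]
[ 0.6530508  -0.07794003  0.20006671] [0.00013542 0.0005003  0.00032703]
[316.85171186 256.03689385] [387.40684745 464.14757541]
```

View pics/w15.png

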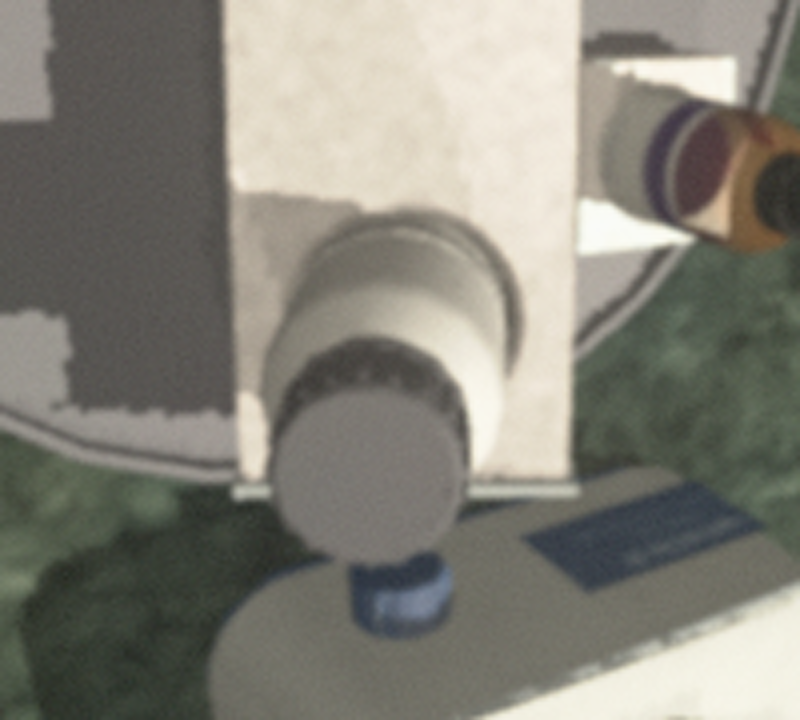

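carry_out([
  {"x": -5,"y": 0,"z": 0,"ax": 0.002,"ay": 0.004,"az": 0.001,"fingers": 85},
  {"x": 0,"y": 25,"z": 0,"ax": 0,"ay": 0,"az": 0,"fingers": 85},
  {"x": 0,"y": 25,"z": 0,"ax": 0,"ay": 0,"az": 0,"fingers": 85},
  {"x": 0,"y": 0,"z": 0,"ax": 0,"ay": 0,"az": 0,"fingers": 85},
  {"x": 0,"y": 0,"z": 0,"ax": 0,"ay": 0,"az": 0,"fingers": 85},
])

```text
time: 14.57
position: [0.6532, -0.0592, 0.1505]
orientation: [-0.915, -1.336, 0.775]
wrist_force: [0.2, -0.8, -0.2]
width: 0.0847
```

Run:
```python
from h import *
f=own2w([.010,-.095,.054])
plan(f+.025*axis_w(),Mgrasp())
M,p=wpose()
shot("wrist","w16")
c=f+.125*axis_w(); u=wproj_tool(M.T@(c-p)); print(u)
```

```text
t 14.57 pos [ 0.6532 -0.0592  0.1505] w 0.0847 F [ 0.24 -0.76 -0.15] q [-0.5   0.48  1.38  0.43  1.49 -2.04]
shift now-axes mm [ 3.3 85.1 -0.7]
turn [-0.0041 -0.0035  0.0028]
shift after-turn axes [ 3.5 85.1 -0.4]
[329.95419587 298.85866681]
```

View pics/w16.png

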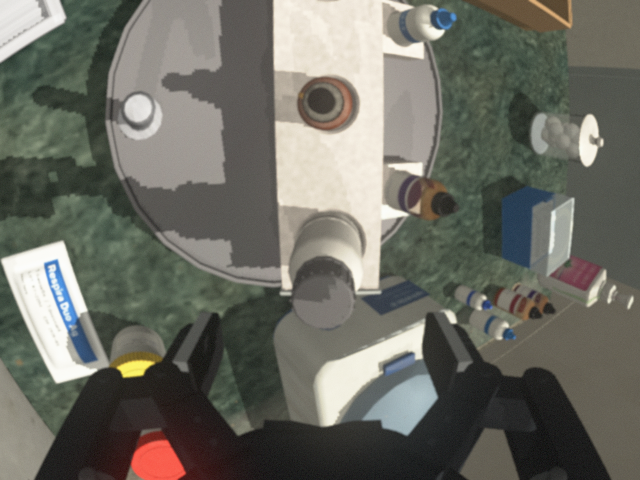

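carry_out([
  {"x": 0,"y": 21,"z": 0,"ax": -0.002,"ay": -0.002,"az": 0,"fingers": 85},
  {"x": 0,"y": 21,"z": 0,"ax": 0,"ay": 0,"az": 0,"fingers": 85},
  {"x": 0,"y": 20,"z": 0,"ax": 0,"ay": 0,"az": 0,"fingers": 85},
  {"x": 0,"y": 20,"z": 0,"ax": 0,"ay": 0,"az": 0,"fingers": 85},
  {"x": 0,"y": 0,"z": 0,"ax": 0,"ay": 0,"az": 0,"fingers": 85},
  {"x": 0,"y": 0,"z": 0,"ax": 0,"ay": 0,"az": 0,"fingers": 85},
  {"x": 0,"y": 0,"z": 0,"ax": 0,"ay": 0,"az": 0,"fingers": 85},
])

```text
time: 15.2
position: [0.6596, -0.0239, 0.0811]
orientation: [-0.922, -1.343, 0.774]
wrist_force: [0.8, -0.6, 0.6]
width: 0.0851
```

Run:
```python
from h import *
f=own2w([.010,-.095,.054])
plan(f+.025*axis_w(),Mgrasp())
M,p=wpose()
shot("wrist","w17")
F=[]
for _ in range(6): eyes.grab_frame("top"); F.append(observe()["wrist_force"])
print(np.mean(F,0))
```

```text
t 15.2 pos [ 0.6596 -0.0239  0.0811] w 0.0851 F [ 0.85 -0.59  0.59] q [-0.45  0.54  1.44  0.46  1.35 -2.06]
shift now-axes mm [3.2 7.  2.4]
turn [0.0045 0.0006 0.0006]
shift after-turn axes [3.2 7.  2.4]
[0.33399952 0.37664606 0.4728982 ]
```

View pics/w17.png

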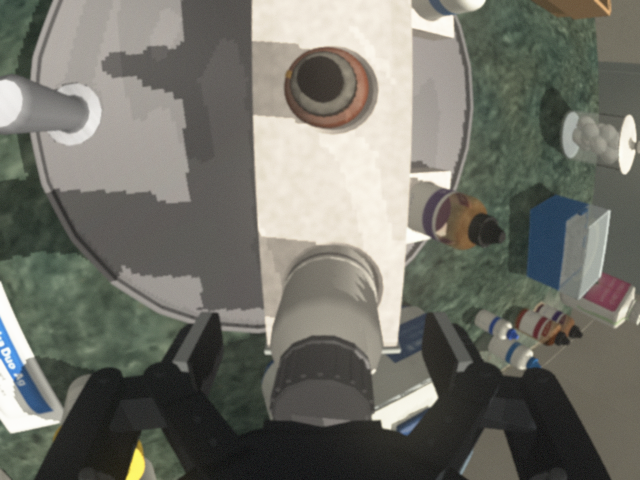

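carry_out([
  {"x": 0,"y": 3,"z": 1,"ax": 0,"ay": 0,"az": 0,"fingers": 78},
  {"x": 0,"y": 0,"z": 0,"ax": 0,"ay": 0,"az": 0,"fingers": 70},
  {"x": 0,"y": 0,"z": 0,"ax": 0,"ay": 0,"az": 0,"fingers": 62},
  {"x": 0,"y": 0,"z": 0,"ax": 0,"ay": 0,"az": 0,"fingers": 56},
  {"x": 0,"y": 0,"z": 0,"ax": 0,"ay": 0,"az": 0,"fingers": 51},
  {"x": 0,"y": 0,"z": 0,"ax": 0,"ay": 0,"az": 0,"fingers": 48},
  {"x": 0,"y": 0,"z": 0,"ax": 0,"ay": 0,"az": 0,"fingers": 45},
  {"x": 0,"y": 0,"z": 0,"ax": 0,"ay": 0,"az": 0,"fingers": 42},
  {"x": 0,"y": 0,"z": 0,"ax": 0,"ay": 0,"az": 0,"fingers": 38},
  {"x": 0,"y": 0,"z": 0,"ax": 0,"ay": 0,"az": 0,"fingers": 38},
  {"x": 0,"y": 0,"z": 0,"ax": 0,"ay": 0,"az": 0,"fingers": 38},
], grip_force=25)

```text
time: 16.47
position: [0.6574, -0.021, 0.0763]
orientation: [-0.919, -1.341, 0.774]
wrist_force: [-0.5, -0.0, 1.1]
width: 0.0435
```

carry_out([
  {"x": 0,"y": -8,"z": 0,"ax": 0,"ay": 0,"az": 0,"fingers": 38},
  {"x": 0,"y": -8,"z": 0,"ax": 0,"ay": 0,"az": 0,"fingers": 38},
  {"x": 0,"y": -6,"z": 0,"ax": 0,"ay": 0,"az": 0,"fingers": 38},
  {"x": 0,"y": 0,"z": 0,"ax": 0,"ay": 0,"az": 0,"fingers": 38},
  {"x": 0,"y": 0,"z": 0,"ax": 0,"ay": 0,"az": 0,"fingers": 38},
  {"x": 0,"y": 0,"z": 0,"ax": 0,"ay": 0,"az": 0,"fingers": 38},
], grip_force=25)

```text
time: 16.97
position: [0.6561, -0.0309, 0.0956]
orientation: [-0.919, -1.341, 0.775]
wrist_force: [-0.5, 0.1, -0.7]
width: 0.0434
```

Run:
```python
from h import *
shot("wrist","w18")
F=[]
for _ in range(8): eyes.grab_frame("top"); F.append(observe()["wrist_force"])
print(np.mean(F,0),np.std(F,0)); plan()
```

```text
[-0.1157958  -0.05823234 -0.42956337] [0.20495937 0.4793049  0.54087889]
t 17.42 pos [ 0.6562 -0.0308  0.0956] w 0.0435 F [-0.14  0.05 -1.03] q [-0.46  0.52  1.44  0.45  1.38 -2.06]
```

View pics/w18.png

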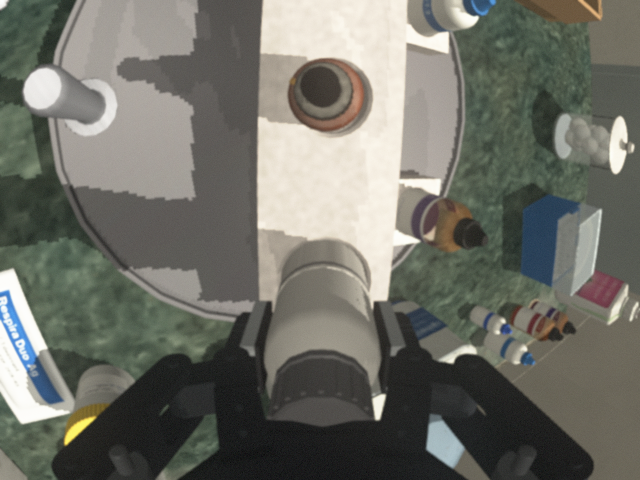

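carry_out([
  {"x": 0,"y": -15,"z": 0,"ax": 0,"ay": 0,"az": 0,"fingers": 38},
  {"x": 0,"y": -20,"z": 0,"ax": 0,"ay": 0,"az": 0,"fingers": 38},
  {"x": 0,"y": -25,"z": 0,"ax": 0,"ay": 0,"az": 0,"fingers": 38},
  {"x": 0,"y": -30,"z": 0,"ax": 0,"ay": 0,"az": 0,"fingers": 38},
  {"x": 0,"y": -35,"z": 0,"ax": 0,"ay": 0,"az": 0,"fingers": 38},
  {"x": 0,"y": -35,"z": 0,"ax": 0,"ay": 0,"az": 0,"fingers": 38},
  {"x": 0,"y": -30,"z": 0,"ax": 0,"ay": 0,"az": 0.1,"fingers": 38},
  {"x": 0,"y": 0,"z": 0,"ax": 0,"ay": 0,"az": 0.1,"fingers": 38},
  {"x": 0,"y": 0,"z": 0,"ax": 0,"ay": 0,"az": 0.1,"fingers": 38},
  {"x": 0,"y": 0,"z": 0,"ax": 0,"ay": 0,"az": 0.1,"fingers": 38},
  {"x": 0,"y": 0,"z": 0,"ax": 0,"ay": 0,"az": 0.071,"fingers": 38},
  {"x": 0,"y": 0,"z": 0,"ax": 0,"ay": 0,"az": 0,"fingers": 38},
])

```text
time: 18.42
position: [0.6477, -0.1136, 0.2658]
orientation: [-1.255, -1.138, 1.134]
wrist_force: [0.2, 0.4, -0.9]
width: 0.0433
```

Run:
```python
from h import *
plan([.3705,.2805,.26],Mdown(YAW))
shot("top","t19")
```

```text
t 18.42 pos [ 0.6477 -0.1136  0.2658] w 0.0433 F [ 0.24  0.4  -0.92] q [-0.36  0.34  1.26  0.    1.54 -1.83]
shift now-axes mm [364.7   5.4 314.9]
turn [0.0021 0.0038 0.001 ]
shift after-turn axes [363.5   5.8 316.2]
```

View pics/t19.png

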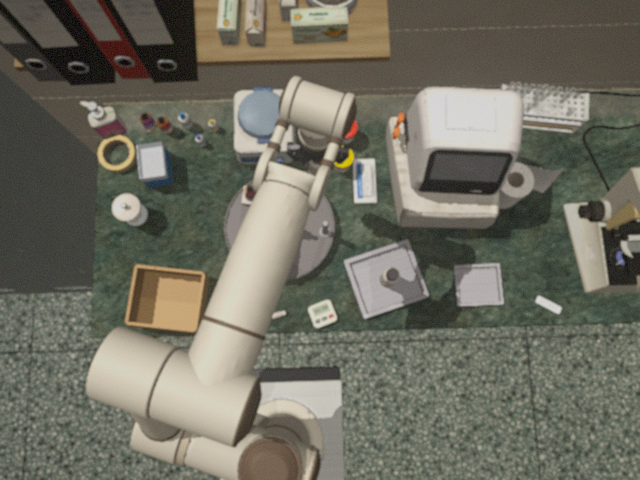

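carry_out([
  {"x": 28,"y": 0,"z": 24,"ax": 0,"ay": 0,"az": 0,"fingers": 38},
  {"x": 28,"y": 0,"z": 24,"ax": 0,"ay": 0,"az": 0,"fingers": 38},
  {"x": 28,"y": 0,"z": 24,"ax": 0,"ay": 0,"az": 0,"fingers": 38},
  {"x": 28,"y": 0,"z": 24,"ax": 0,"ay": 0,"az": 0,"fingers": 38},
  {"x": 28,"y": 0,"z": 24,"ax": 0,"ay": 0,"az": 0,"fingers": 38},
  {"x": 28,"y": 0,"z": 24,"ax": 0,"ay": 0,"az": 0,"fingers": 38},
  {"x": 28,"y": 0,"z": 24,"ax": 0,"ay": 0,"az": 0,"fingers": 38},
  {"x": 28,"y": 0,"z": 24,"ax": 0,"ay": 0,"az": 0,"fingers": 38},
  {"x": 28,"y": 0,"z": 24,"ax": 0,"ay": 0,"az": 0,"fingers": 38},
  {"x": 28,"y": 0,"z": 24,"ax": 0,"ay": 0,"az": 0,"fingers": 38},
  {"x": 28,"y": 0,"z": 25,"ax": 0,"ay": 0,"az": 0,"fingers": 38},
  {"x": 28,"y": 0,"z": 25,"ax": 0,"ay": 0,"az": 0,"fingers": 38},
  {"x": 28,"y": 0,"z": 25,"ax": 0,"ay": 0,"az": 0,"fingers": 38},
  {"x": 0,"y": 0,"z": 0,"ax": 0,"ay": 0,"az": 0,"fingers": 38},
  {"x": 0,"y": 0,"z": 0,"ax": 0,"ay": 0,"az": 0,"fingers": 38},
])

```text
time: 19.72
position: [0.3709, 0.2783, 0.2651]
orientation: [-1.253, -1.135, 1.132]
wrist_force: [1.0, -0.0, -0.2]
width: 0.0432
```

Run:
```python
from h import *
plan([.3705,.2805,.035],Mdown(YAW))
shot("wrist","w20")
```

```text
t 19.72 pos [0.3709 0.2783 0.2651] w 0.0432 F [ 1.  -0.  -0.2] q [ 0.38 -0.18  1.81  0.    1.51 -1.09]
shift now-axes mm [  1.5 230.1   0.5]
turn [-0.0005  0.0015  0.0027]
shift after-turn axes [  2.1 230.1   0.6]
```

View pics/w20.png

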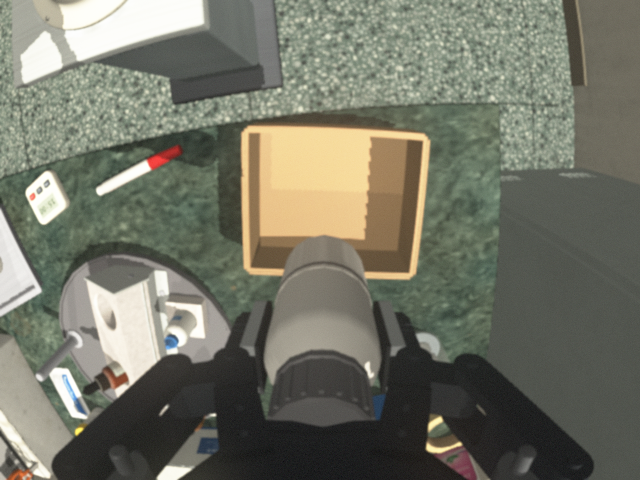

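Run:
```python
from h import *
M,p=wpose(); P=[wplane(u,v,.075,M,p) for u,v in [(243,128),(428,137),(412,277),(245,277)]]
print(np.round(P,3),np.mean(P,0))
```

```text
[[0.288 0.209 0.075]
 [0.315 0.389 0.075]
 [0.463 0.367 0.075]
 [0.444 0.186 0.075]] [0.37766059 0.28783824 0.075     ]
```

carry_out([
  {"x": 5,"y": 30,"z": -3,"ax": 0,"ay": 0,"az": 0.002,"fingers": 38},
  {"x": 0,"y": 35,"z": 0,"ax": 0,"ay": 0,"az": 0,"fingers": 38},
  {"x": 0,"y": 35,"z": 0,"ax": 0,"ay": 0,"az": 0,"fingers": 38},
  {"x": 0,"y": 35,"z": 0,"ax": 0,"ay": 0,"az": 0,"fingers": 38},
  {"x": 0,"y": 35,"z": 0,"ax": 0,"ay": 0,"az": 0,"fingers": 38},
  {"x": 0,"y": 30,"z": 0,"ax": 0,"ay": 0,"az": 0,"fingers": 38},
  {"x": 0,"y": 20,"z": 0,"ax": 0,"ay": 0,"az": 0,"fingers": 38},
  {"x": 0,"y": 0,"z": 0,"ax": 0,"ay": 0,"az": 0,"fingers": 38},
  {"x": 0,"y": 0,"z": 0,"ax": 0,"ay": 0,"az": 0,"fingers": 38},
  {"x": 0,"y": 0,"z": 0,"ax": 0,"ay": 0,"az": 0,"fingers": 38},
])

```text
time: 20.6
position: [0.3771, 0.2821, 0.0468]
orientation: [-1.259, -1.134, 1.129]
wrist_force: [1.3, 0.5, -0.6]
width: 0.0434
```

Run:
```python
from h import *
plan([.374,.284,.031],Mdown(YAW))
shot("wrist","w21")
```

```text
t 20.6 pos [0.3771 0.2821 0.0468] w 0.0434 F [ 1.26  0.55 -0.59] q [ 0.39  0.07  2.02 -0.    1.04 -1.08]
shift now-axes mm [ 1.5 15.8  3.4]
turn [ 0.0028 -0.0027  0.0012]
shift after-turn axes [ 1.5 15.8  3.3]
```

View pics/w21.png

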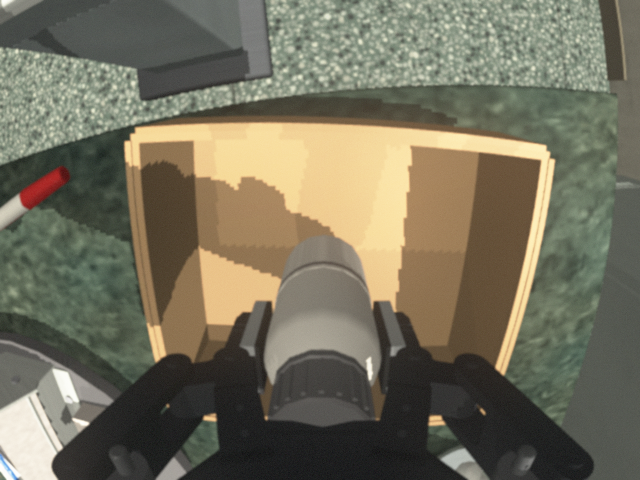

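carry_out([
  {"x": 0,"y": 6,"z": 0,"ax": 0,"ay": 0,"az": 0,"fingers": 38},
  {"x": 0,"y": 4,"z": 0,"ax": 0,"ay": 0,"az": 0,"fingers": 38},
  {"x": 0,"y": 2,"z": 0,"ax": 0,"ay": 0,"az": 0,"fingers": 38},
  {"x": 0,"y": 0,"z": 0,"ax": 0,"ay": 0,"az": 0,"fingers": 38},
  {"x": 0,"y": 0,"z": 0,"ax": 0,"ay": 0,"az": 0,"fingers": 38},
])

```text
time: 21.07
position: [0.3751, 0.2825, 0.0333]
orientation: [-1.257, -1.133, 1.132]
wrist_force: [-0.1, 0.4, -0.3]
width: 0.0433
```

carry_out([
  {"x": 0,"y": 2,"z": 0,"ax": 0,"ay": 0,"az": 0,"fingers": 38},
  {"x": 0,"y": 0,"z": 0,"ax": 0,"ay": 0,"az": 0,"fingers": 38},
])

```text
time: 21.23
position: [0.3751, 0.2825, 0.0311]
orientation: [-1.257, -1.133, 1.132]
wrist_force: [-0.7, 0.5, -0.6]
width: 0.0431
```

carry_out([
  {"x": 0,"y": 1.5,"z": 0,"ax": 0,"ay": 0,"az": 0,"fingers": 38},
  {"x": 0,"y": 0,"z": 0,"ax": 0,"ay": 0,"az": 0,"fingers": 38},
])

```text
time: 21.4
position: [0.3753, 0.2825, 0.0298]
orientation: [-1.257, -1.133, 1.132]
wrist_force: [-0.6, 0.5, -0.2]
width: 0.0432
```

carry_out([
  {"x": 0,"y": 1.5,"z": 0,"ax": 0,"ay": 0,"az": 0,"fingers": 38},
  {"x": 0,"y": 0,"z": 0,"ax": 0,"ay": 0,"az": 0,"fingers": 38},
])

```text
time: 21.57
position: [0.376, 0.2829, 0.0293]
orientation: [-1.257, -1.134, 1.131]
wrist_force: [-1.7, 0.3, 5.7]
width: 0.0435
```

Contact. Release and retreat straight up.

carry_out([
  {"x": 0,"y": -1,"z": 0,"ax": 0,"ay": 0,"az": 0,"fingers": 38},
  {"x": 0,"y": 0,"z": 0,"ax": 0,"ay": 0,"az": 0,"fingers": 46},
  {"x": 0,"y": 0,"z": 0,"ax": 0,"ay": 0,"az": 0,"fingers": 50},
  {"x": 0,"y": 0,"z": 0,"ax": 0,"ay": 0,"az": 0,"fingers": 60},
  {"x": 0,"y": 0,"z": 0,"ax": 0,"ay": 0,"az": 0,"fingers": 72},
  {"x": 0,"y": 0,"z": 0,"ax": 0,"ay": 0,"az": 0,"fingers": 80},
  {"x": 0,"y": 0,"z": 0,"ax": 0,"ay": 0,"az": 0,"fingers": 80},
  {"x": 0,"y": -15,"z": 0,"ax": 0,"ay": 0,"az": 0,"fingers": 80},
  {"x": 0,"y": -35,"z": 0,"ax": 0,"ay": 0,"az": 0,"fingers": 80},
  {"x": 0,"y": -40,"z": 0,"ax": 0,"ay": 0,"az": 0,"fingers": 80},
  {"x": 0,"y": -40,"z": 0,"ax": 0,"ay": 0,"az": 0,"fingers": 80},
  {"x": 0,"y": -40,"z": 0,"ax": 0,"ay": 0,"az": 0,"fingers": 80},
  {"x": 0,"y": -40,"z": 0,"ax": 0,"ay": 0,"az": 0,"fingers": 80},
  {"x": 0,"y": 0,"z": 0,"ax": 0,"ay": 0,"az": 0,"fingers": 80},
])

```text
time: 22.73
position: [0.3793, 0.2843, 0.2487]
orientation: [-1.263, -1.147, 1.12]
wrist_force: [1.1, 0.6, -0.1]
width: 0.0801
```

Run:
```python
from h import *
plan()
shot("top","t22");shot("side","s22");shot("wrist","w22")
```

```text
t 22.73 pos [0.3793 0.2843 0.2487] w 0.0801 F [ 1.12  0.61 -0.08] q [ 0.39 -0.15  1.82 -0.    1.46 -1.08]
```

View pics/t22.png

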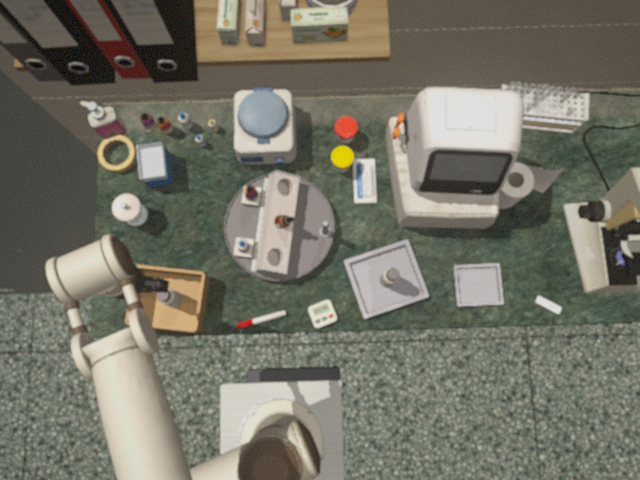

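View pics/s22.png

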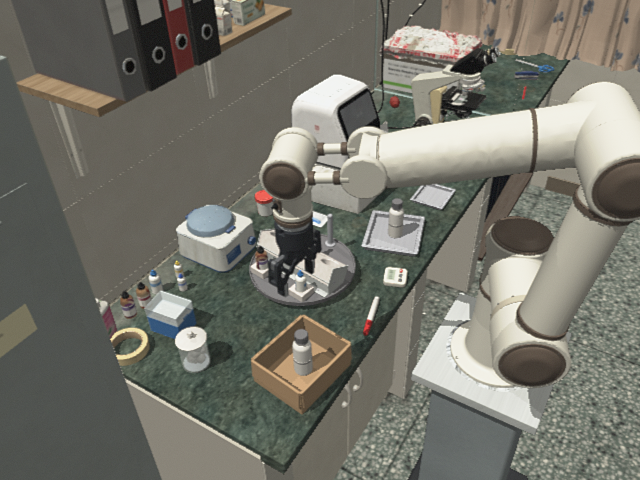

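View pics/w22.png

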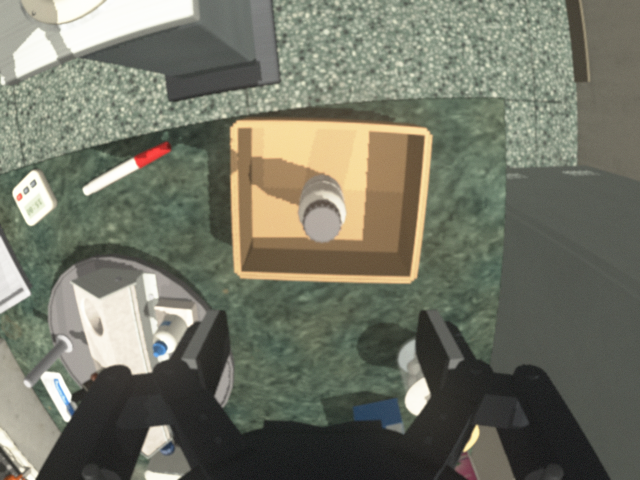

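carry_out([
  {"x": 0,"y": -20,"z": 0,"ax": 0,"ay": 0,"az": 0,"fingers": 80},
  {"x": 0,"y": 0,"z": 0,"ax": 0,"ay": 0,"az": 0,"fingers": 80},
  {"x": 0,"y": 0,"z": 0,"ax": 0,"ay": 0,"az": 0,"fingers": 80},
  {"x": 0,"y": 0,"z": 0,"ax": 0,"ay": 0,"az": 0,"fingers": 80},
])

```text
time: 23.22
position: [0.3744, 0.2822, 0.2575]
orientation: [-1.256, -1.131, 1.134]
wrist_force: [-0.0, -1.0, -0.1]
width: 0.0801
```

Run:
```python
from h import *
print(ctrl.close_job());
```

```text
the job is handed in; nothing more can be done
None
```

The job is handed in at about 23 s. The full bottle stands upright in the larger steel tray and the empty one stands upright in the carton. I lifted each bottle a little in its well and weighed it before moving it. The near bottle pulled with about 1.8 N (full) and went first; the far one pulled with about 0.4 N (empty).

**Last checks:** the top, side and wrist pictures before handing in show both bottles upright in place. The dropper, buffer and stain bottles are still on the stand, and the gripper is clear of everything. The highest wrist force I read was about 13 N, when the full bottle touched the tray floor.

**Turning the stand:** I did not turn it by the peg, because its starting position was reachable.

**What disagreed:** the fingertips sat about 36 mm farther back than the reported TCP suggested. My first close therefore went round the cap without gripping. The stand then swung about 13° while I was reopening and going deeper. Closing on the bottle's body brought it back to its original heading, and the later pictures showed nothing disturbed.

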